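Zero the bench scale, pile three parts cases square in its corner, print the weight

ROBOT

A 7-joint arm with a two-finger parallel gripper is mounted at the origin on the work surface. World frame = base frame: x ahead of the robot, y to its left, z up, the work surface at z = 0. Lengths are in m, angles in degrees, forces in N, time in s.
With the tool pointing down it reaches from about 0.425 to 0.875 m from the base axis. Payload 4.7 kg.
Tool frame: the origin (TCP) lies at the very end of the fingers, on their centre line; the grasp point (between the pads) lies 19 mm behind it; z points along the fingers, y is the line along which they close (so a half turn about z gives the same grasp; the last joint's range is limited). The gripper opens to 87 mm and grips with 3 to 60 N. Pads are 19 mm wide; open, the fingers measure 117 mm over their backs; the gripper's body (75 mm by 190 mm) begins 51 mm behind the grasp point.
Start: joints at [70.594, 18.392, -4.016, 83.108, 1.295, 78.541, -3.26], TCP at [0.225, -0.61, 0.223] pointing down, gripper open.
Joint ranges: [-163.93, 163.93], [-17.29, 119.83], [-79.2, 71.16], [3.27, 140.29], [-89.18, 269.18], [5.43, 117.66], [-154.24, 154.24]. Speed limits (degrees/s): [147.25, 147.25, 180, 180, 180, 180, 180].

INTERFACE

Orientations are given as [roll, pitch, yaw] about the fixed x, y, z axes, in that order (R = Rz(yaw) Ry(pitch) Rx(roll)).
In Python, from cell import get_obs, cams, ticket, finder gives the robot as it stands.
- The arm moves only by the shell command python3 -m creep 'ROWS' [FORCE]. ROWS is text: rows parted by semicolons, each of 5 numbers parted by spaces: the shift along the world's x, y, z in m, then the turn about the world's z in degrees, then the finger opening in m, from 0 to 0.087. A call has 1 to 8 rows; each row shifts and turns the commanded pose from where the row before left it; what a row does not reach is not made up. A row lasts 1/8 s, in which the tool goes at most 62.5 mm and 10.7 degrees, less where a joint would pass 70% of its speed; a pose out of reach is approached as far as the arm can. A call with a gripper value outside its range is refused whole. The fingers move at their own pace and stop on an object; FORCE is the grip in N (left out, the last holds). Time passes only in rows, so rows that do not move let the fingers close. It gives the time, the measured TCP pose, the force, the opening and the grip force at its end, in the units of the state.
- get_obs(): the state, without advancing time (a new reading comes with each control period).
- cams.read_camera(name): name is "side" or "top" or "wrist"; returns the picture (420x560x3 uint8, red, green, blue); there is no depth.
- cams.calibration(name): a dict with "fx", "fy", "cx", "cy" (pixels), "k1" (the pictures are not rectified: a ray, as slopes to the right and down, at radius r is drawn at 1 + k1 r^2 times it, then the intrinsics apply), "extrinsics" (4x4, takes a point from world to camera coordinates). Camera axes: x right, y down, z forward; pixel columns grow to the right and rows downward; lengths in m; the calibration is good to about 2 mm. A picture is of the moment at which its call begins: read the wrist's pose just before it. calibration takes no time and is no camera call; for the wrist camera it gives the pose at the moment of the call.
- ticket.sign_off(): hands the job in; it is judged then, once.
Trained networks look in the newest picture that a camera, given by its name, has taken for a name from the list of things; names that differ only in an ending like _2 or _b are one class to them, and where a whole thing is asked for, a point or a joint stands for the part that bears it (a point fixed in the world has none). Each returns a list of dicts, best first, with "p" (0 to 1); they miss things now and then, are a little off and sometimes report something else, mostly with a low value. They report only what shows in the picture. A call takes as long as a camera call. They do not tell look-alikes from the thing itself.
- finder.masks_of(name, camera): "mask" (420x560 bool, what is visible of it) and "xy" ([column, row] in pixels, amid what is visible of it).
- finder.tip_of(name, camera): "xy" ([column, row] in pixels: a listed point, or the origin of a listed thing).
The state is a dict: "time_s": time; "qpos": joint angles; "joint_velocities": joint speeds; "effort": joint torques, N m; "tool_pos": TCP position; "tool_rot": TCP orientation; "force": force on the tool from outside, world axes, zero at the start; "wrist_torque": the same for the moment, N m; "grip_width": finger opening in m; "grasp_force": force on a finger pad.
Only numpy, scipy, OpenCV 4.12 (cv2) and the standard library are available. Lean on these libraries where they do the work, as an engineer would, in place of code of your own. Each camera call takes 0.05 s, during which the arm holds its last target. There are 200 camera calls.

TASK

Weigh the three flat parts cases as one pile: first press the zero key (the small key at the left end of the scale's row of three, seen from the robot) while the platform is empty, and press the print key (the big key at the right end) only once the pile is finished. Build the pile in the corner of the platform where the two upright stops meet: thickest case at the bottom, thinnest on top, long sides along the left-hand stop, and every case slid flush against both stops so that the pile is square. Keep the cases level all the way, do not press the middle key or zero again with a case on the scale, and leave the bottle, spool, screwdriver and board holder where they are.

Things in the scene. Friction and masses are not known exactly. Their poses are not given: they have to be found in the camera images.
- scale: Low grey bench scale, fixed, 243 x 180 mm. Origin: middle of its underside, on the bench; x points away from the robot, y left, z up. Key panel x -129 to -61 mm, top 28 mm up. Flat steel platform x -58 to 115, y -90 to 90, top 30 mm up. Two upright 6 mm stop plates rise to 84 mm above the bench: far stop, inner face at x 109, y -60 to 90; left stop, inner face at y 84, x -10 to 115.
- stop_corner (a point): Point on the platform top (30 mm above the bench) where the inner faces of the two stops meet, at (109, 84, 30) mm of the scale; axes as the scale's. The stops rise 54 mm above it. A finished pile is centred at x -55, y -31 mm from it; its layers start 0, 26 and 45 mm above it and its top is at 58 mm.
- case_thick: A closed flat parts case: dark base, pale grey lid with a blank white label, about 200 g. 110 mm long (its x), 62 mm wide (its y), 26 mm thick (its z, up): the thickest, bottom of the pile of three cases with the same outline. Solid and rigid, flat top and bottom. Origin at the centre of its underside.
- case_middle: A closed flat parts case: dark base, pale grey lid with a blank white label, about 150 g. 110 mm long (its x), 62 mm wide (its y), 19 mm thick (its z, up): the middle one, second in the pile of three cases with the same outline. Solid and rigid, flat top and bottom. Origin at the centre of its underside.
- case_thin: A closed flat parts case: dark base, pale grey lid with a blank white label, about 100 g. 110 mm long (its x), 62 mm wide (its y), 13 mm thick (its z, up): the thinnest, top of the pile of three cases with the same outline. Solid and rigid, flat top and bottom. Origin at the centre of its underside.
- key_zero_top (a point): Centre of the top of the zero key: the small white round key (20 mm across) at the left (+y) end of the row, at (-102, 52) mm of the scale. Keys are round, white, in black housings; their tops are 50 mm above the bench, 10 mm above their housings, and go straight down.
- key_units_top (a point): Centre of the top of the middle key, not to be pressed: small, white, 20 mm across, at (-102, 4) mm of the scale.
- key_print_top (a point): Centre of the top of the print key: the big white round key (30 mm across) at the right (-y) end of the row, at (-102, -48) mm of the scale.
- key_zero (a joint): Travel of the zero key: 0 up, 0.006 m fully down (about 5 N); counts as pressed beyond 0.004; springs back.
- key_units (a joint): Travel of the middle key, same sense; must stay up.
- key_print (a joint): Travel of the print key: 0 up, 0.006 m fully down (about 5 N); counts as pressed beyond 0.004; springs back.
- flux_bottle: Bystander: white bottle, 34 mm across, 110 mm tall, standing. Origin at the centre of its foot.
- solder_spool: Bystander: solder spool standing on its flange, 52 mm across, 42 mm tall. Origin at the centre of its underside.
- screwdriver: Bystander: screwdriver 170 mm long lying along its x, beyond the right-hand cases; 25 mm thick at most. Origin under its middle.
- board_holder: Bystander, fixed: board holder beyond the scale, dark foot 50 by 240 mm (x by y), two blue posts at y = +/-95 mm with a green board between them, 106 mm tall. Origin at the centre of its underside.
There are look-alikes about, which are no part of the job. What is shaped like the case_middle but blue is not meant.

How it is judged (in metres and radians):
On the way, in this order (a step that is already met when the one before it is completed fails the run):
1. the zero key is pressed down while no case is on the scale (value of joint key_zero above 0.004 m and not (contact force between any of case_thick, case_middle, case_thin and scale above 0.05 N)), for 0.05 s.
2. the three cases lie in the corner as one square pile, thickest lowest, flush against both stops, untouched by the fingers (x of case_thick in the frame of stop_corner between -0.059 and -0.053 m and y of case_thick in the frame of stop_corner between -0.035 and -0.029 m and z of case_thick in the frame of stop_corner between -0.003 and 0.003 m and angle between the x axis of each of case_thick, case_middle, case_thin and the x axis of stop_corner, either way round below 0.05 rad and angle between each of case_thick, case_middle, case_thin's own z axis and vertical below 0.05 rad and x of case_middle in the frame of stop_corner between -0.059 and -0.053 m and y of case_middle in the frame of stop_corner between -0.035 and -0.029 m and z of case_middle in the frame of stop_corner between 0.023 and 0.029 m and x of case_thin in the frame of stop_corner between -0.059 and -0.053 m and y of case_thin in the frame of stop_corner between -0.035 and -0.029 m and z of case_thin in the frame of stop_corner between 0.042 and 0.048 m and linear speed of each of case_thick, case_middle, case_thin below 0.02 m/s and contact force between the fingers and case_thick below 0.05 N and contact force between the fingers and case_middle below 0.05 N and contact force between the fingers and case_thin below 0.05 N), for 0.2 s.
3. the print key is pressed down with the pile in place (value of joint key_print above 0.004 m and x of case_thick in the frame of stop_corner between -0.059 and -0.053 m and y of case_thick in the frame of stop_corner between -0.035 and -0.029 m and z of case_thick in the frame of stop_corner between -0.003 and 0.003 m and angle between the x axis of each of case_thick, case_middle, case_thin and the x axis of stop_corner, either way round below 0.05 rad and angle between each of case_thick, case_middle, case_thin's own z axis and vertical below 0.05 rad and x of case_middle in the frame of stop_corner between -0.059 and -0.053 m and y of case_middle in the frame of stop_corner between -0.035 and -0.029 m and z of case_middle in the frame of stop_corner between 0.023 and 0.029 m and x of case_thin in the frame of stop_corner between -0.059 and -0.053 m and y of case_thin in the frame of stop_corner between -0.035 and -0.029 m and z of case_thin in the frame of stop_corner between 0.042 and 0.048 m), for 0.05 s.
At the end, for the whole second after the job is handed in: The cases lie still in the corner of the stops, thickest lowest, thinnest on top (heights within 3 mm), long sides along the left stop, each within 4 mm of touching both stops and within 0.05 rad of square and level; all keys are up (x of case_thick in the frame of stop_corner between -0.059 and -0.053 m and y of case_thick in the frame of stop_corner between -0.035 and -0.029 m and z of case_thick in the frame of stop_corner between -0.003 and 0.003 m and angle between the x axis of each of case_thick, case_middle, case_thin and the x axis of stop_corner, either way round below 0.05 rad and angle between each of case_thick, case_middle, case_thin's own z axis and vertical below 0.05 rad and x of case_middle in the frame of stop_corner between -0.059 and -0.053 m and y of case_middle in the frame of stop_corner between -0.035 and -0.029 m and z of case_middle in the frame of stop_corner between 0.023 and 0.029 m and x of case_thin in the frame of stop_corner between -0.059 and -0.053 m and y of case_thin in the frame of stop_corner between -0.035 and -0.029 m and z of case_thin in the frame of stop_corner between 0.042 and 0.048 m and linear speed of each of case_thick, case_middle, case_thin below 0.02 m/s and not (value of joint key_zero above 0.002 m) and not (value of joint key_units above 0.002 m) and not (value of joint key_print above 0.002 m)).
It fails at once if the middle key is pressed (value of joint key_units above 0.003 m).
It fails at once if the zero key is pressed with a case on the scale (value of joint key_zero above 0.003 m and contact force between any of case_thick, case_middle, case_thin and scale above 0.05 N).
It fails at once if the print key is pressed before the pile is finished (value of joint key_print above 0.003 m and not (x of case_thick in the frame of stop_corner between -0.059 and -0.053 m and y of case_thick in the frame of stop_corner between -0.035 and -0.029 m and z of case_thick in the frame of stop_corner between -0.003 and 0.003 m and angle between the x axis of each of case_thick, case_middle, case_thin and the x axis of stop_corner, either way round below 0.05 rad and angle between each of case_thick, case_middle, case_thin's own z axis and vertical below 0.05 rad and x of case_middle in the frame of stop_corner between -0.059 and -0.053 m and y of case_middle in the frame of stop_corner between -0.035 and -0.029 m and z of case_middle in the frame of stop_corner between 0.023 and 0.029 m and x of case_thin in the frame of stop_corner between -0.059 and -0.053 m and y of case_thin in the frame of stop_corner between -0.035 and -0.029 m and z of case_thin in the frame of stop_corner between 0.042 and 0.048 m)).
It fails at once if a case is tilted by more than about 30 degrees (angle between any of case_thick, case_middle, case_thin's own z axis and vertical above 0.55 rad).
It fails at once if a bystander (bottle, spool, screwdriver) is moved by more than 30 mm (distance of any of flux_bottle, solder_spool, screwdriver from where it was at the start of the episode above 0.03 m).
It also fails if it takes over 72 s, if anything falls off the work surface, if the arm or the gripper's body presses on something with over 40 N, if the wrist force passes 120 N, or if a joint passes its speed limit or range.

## Working session

There is one attempt and no reset: what is moved stays moved. The work goes in short steps, Python scripts to look and compute and a shell command to move; the robot and the scene stay as the last step left them, time stands still between calls to the robot, and variables do not carry over. Pictures are saved under pics/ and viewed, at most 10 in all, crops included, and the job is handed in when it is done.

```bash
mkdir -p pics; cat > h.py <<'E'
import numpy as np, cv2
from cell import get_obs, cams, ticket, finder
def ray(cal,px):
    x,y=(px[0]-cal['cx'])/cal['fx'],(px[1]-cal['cy'])/cal['fy']
    p=cv2.undistortPoints(np.array([[[x,y]]],float),np.eye(3),np.array([cal['k1'],0,0,0.]))[0,0]
    E=np.array(cal['extrinsics']);R,t=E[:3,:3],E[:3,3]
    return -R.T@t, R.T@np.array([p[0],p[1],1])
def at_z(cal,px,z):
    o,d=ray(cal,px); return o+d*(z-o[2])/d[2]
def tri(rays):
    A=0;b=0
    for o,d in rays:
        d=d/np.linalg.norm(d);P=np.eye(3)-np.outer(d,d);A=A+P;b=b+P@o
    return np.linalg.solve(A,b)
def proj(cal,P):
    E=np.array(cal['extrinsics']);q=E[:3,:3]@np.array(P)+E[:3,3];x,y=q[:2]/q[2];s=1+cal['k1']*(x*x+y*y)
    return np.array([cal['fx']*x*s+cal['cx'],cal['fy']*y*s+cal['cy']])
def save(img,n): cv2.imwrite('pics/'+n,img[:,:,::-1])
E
python3 - <<'E'
from h import *
np.set_printoptions(precision=4,suppress=True)
o=get_obs();print(o['time_s'],o['tool_pos'],o['tool_rot'])
S={}
for c in ['top','side']:
    im=cams.read_camera(c);S[c]=im;save(im,c+'0.png');cal=cams.calibration(c)
    print(c,cal['fx'],cal['k1'],'cam',ray(cal,(280,210))[0])
    for n in ['case_thick','case_middle','case_thin','stop_corner','key_zero_top','key_units_top','key_print_top','flux_bottle','solder_spool','screwdriver','scale']:
        print(c,n,[(np.round(d['xy'],1).tolist(),round(d['p'],2),at_z(cal,d['xy'],0.03)[:2]) for d in finder.tip_of(n,c)])
E
```

```text
0.0 [ 0.2243 -0.6095  0.2214] [-179.8893    0.0065   20.2115]
top 495.95728033986785 0.018914564098145268 cam [0.4765 0.0806 1.5668]
top case_thick [([401.9, 207.5], 0.83, array([ 0.5762, -0.3185]))]
top case_middle [([193.7, 254.8], 0.97, array([0.4212, 0.3242])), ([143.9, 248.1], 0.71, array([0.4398, 0.4765])), ([220.1, 166.9], 0.59, array([0.6944, 0.2498]))]
top case_thin [([404.2, 265.6], 0.89, array([ 0.3964, -0.3248]))]
top stop_corner [([256.4, 190.4], 0.68, array([0.6226, 0.1356]))]
top key_zero_top [([219.9, 201.5], 0.69, array([0.5863, 0.2479])), ([285.9, 254.8], 0.54, array([0.4247, 0.0412]))]
top key_units_top [([299.5, 250.2], 0.39, array([ 0.4394, -0.0006])), ([389.9, 162.3], 0.27, array([ 0.7177, -0.2813]))]
top key_print_top [([292.2, 220.7], 0.67, array([0.5301, 0.0231])), ([313.8, 246.6], 0.53, array([ 0.451 , -0.0447]))]
top flux_bottle [([389.2, 160.9], 0.73, array([ 0.7221, -0.2791])), ([217.5, 202.4], 0.48, array([0.5834, 0.2553])), ([256.8, 192.0], 0.37, array([0.6177, 0.1343])), ([401.1, 207.3], 0.18, array([ 0.5768, -0.316 ]))]
top solder_spool [([178.1, 190.
[... 675 characters left out ...]
array([0.6121, 0.1239]))]
side key_zero_top [([351.1, 221.3], 0.64, array([0.4283, 0.0347]))]
side key_units_top [([309.1, 134.4], 0.7, array([ 0.6969, -0.2377])), ([355.0, 205.9], 0.42, array([ 0.4438, -0.0199]))]
side key_print_top [([362.2, 190.7], 0.47, array([ 0.4529, -0.0826]))]
side flux_bottle [([242.0, 266.1], 0.56, array([0.5677, 0.284 ]))]
side solder_spool [([194.2, 300.0], 0.97, array([0.5975, 0.4086]))]
side screwdriver [([307.0, 133.4], 0.67, array([ 0.7049, -0.2391])), ([418.1, 158.1], 0.3, array([ 0.3771, -0.2979]))]
side scale [([316.7, 209.5], 0.67, array([0.518 , 0.0414])), ([309.4, 133.0], 0.32, array([ 0.6999, -0.2449])), ([242.8, 265.5], 0.19, array([0.5672, 0.2817]))]
```

View pics/top0.png

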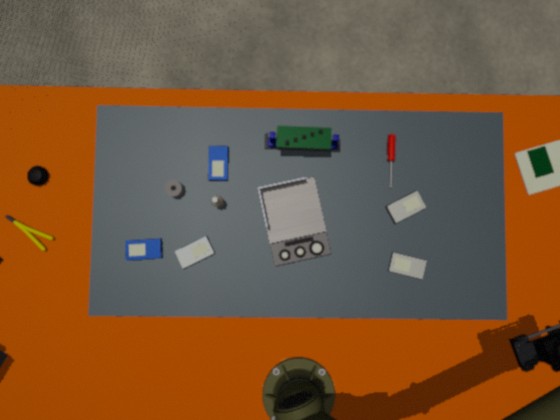

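View pics/side0.png

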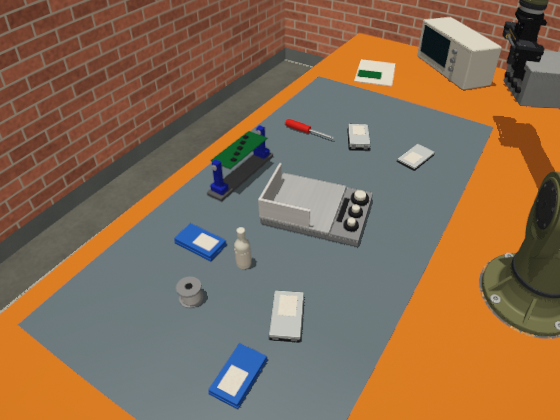

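The top view shows three grey cases: (194,252), (406,207) and (407,265). There are two blue look-alikes at (218,163) and (143,249), which are not meant. The scale is near (293,220), with the keys at (284,255) zero, (299,251) units and (317,247) print. The side view agrees, with grey cases at (287,315), (358,137) and (416,157). I'm moving to look at the right-hand pair with the wrist camera.

```bash
python3 -m creep '0.03 0.036 0.012 0 0.087;0.03 0.036 0.012 0 0.087;0.03 0.036 0.012 0 0.087;0.03 0.036 0.012 0 0.087;0.03 0.036 0.012 0 0.087;0.03 0.036 0.012 0 0.087;0.03 0.036 0.012 0 0.087;0 0 0 0 0.087'; python3 - <<'E'
from h import *
np.set_printoptions(precision=4,suppress=True)
cal=cams.calibration('wrist');im=cams.read_camera('wrist');save(im,'w1.png');np.savez('w1.npz',**{k:np.array(v) for k,v in cal.items()})
o=get_obs();print(o['time_s'],o['tool_pos'],o['tool_rot'])
print('cam',ray(cal,(280,210)))
for n in ['case_thick','case_middle','case_thin']:
    print(n,[(np.round(d['xy'],1).tolist(),round(d['p'],2),at_z(cal,d['xy'],0.0)[:2]) for d in finder.tip_of(n,'wrist')])
E
```

```text
time_s: 2.2
tool_pos: [0.4384, -0.3538, 0.3082]
tool_rot: [179.9, -0.2, 20.7]
force: [0.2, -0.5, -0.1]
grip_width: 0.087
grasp_force: 0.0
2.25 [ 0.4361 -0.3564  0.3074] [179.9232  -0.0395  20.4593]
cam (array([ 0.4996, -0.3296,  0.471 ]), array([-0.237 , -0.0953, -0.9669]))
case_thick [([300.2, 56.0], 0.83, array([ 0.5797, -0.329 ]))]
case_middle []
case_thin []
```

View pics/w1.png

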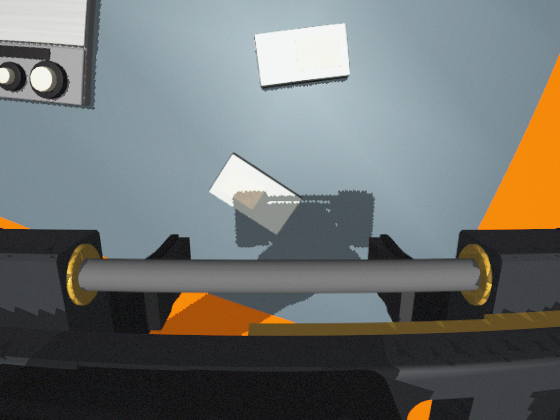

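The wrist view shows one grey case at (302,57) and another at (250,190), partly covered by the gripper's shadow. The scale's keys are at the upper left. I'll take a second view from nearer the scale.

```bash
python3 -m creep '0 0.04 0 -3 0.087;0 0.04 0 -3 0.087;0 0.04 0 -3 0.087;0 0.04 0 -3 0.087;0 0.04 0 -4 0.087;0 0.0 0 -4 0.087;0 0 0 0 0.087' ; cat > look.py <<'E'
import sys
from h import *
np.set_printoptions(precision=4,suppress=True)
n=sys.argv[1]
cal=cams.calibration('wrist');im=cams.read_camera('wrist');save(im,n+'.png');np.savez(n+'.npz',**{k:np.array(v) for k,v in cal.items()})
o=get_obs();print(o['time_s'],o['tool_pos'],o['tool_rot'],o['force'])
for q in sys.argv[2:]:
    print(q,[(np.round(d['xy'],1).tolist(),round(d['p'],2),at_z(cal,d['xy'],{'k':.05,'s':.03}.get(q[0],0))[:2]) for d in finder.tip_of(q,'wrist')])
E
python3 look.py w2 case_thick case_thin case_middle key_zero_top key_units_top key_print_top stop_corner
```

```text
time_s: 3.28
tool_pos: [0.434, -0.1592, 0.3065]
tool_rot: [180.0, 0.0, 0.1]
force: [-0.1, -0.2, -0.1]
grip_width: 0.0871
grasp_force: 0.0
3.325 [ 0.434  -0.1594  0.3064] [179.9922   0.0248   0.1385] [-0.1865 -0.7788 -0.0988]
case_thick [([413.6, 52.2], 0.95, array([ 0.581 , -0.3289]))]
case_thin [([408.0, 195.7], 0.62, array([ 0.3951, -0.3356])), ([145.1, 173.6], 0.33, array([0.4248, 0.0211]))]
case_middle []
key_zero_top [([108.0, 180.1], 0.62, array([0.425 , 0.0493]))]
key_units_top []
key_print_top [([186.0, 160.2], 0.75, array([ 0.4487, -0.0489]))]
stop_corner [([41.1, 18.7], 0.58, array([0.6205, 0.1286]))]
```

View pics/w2.png

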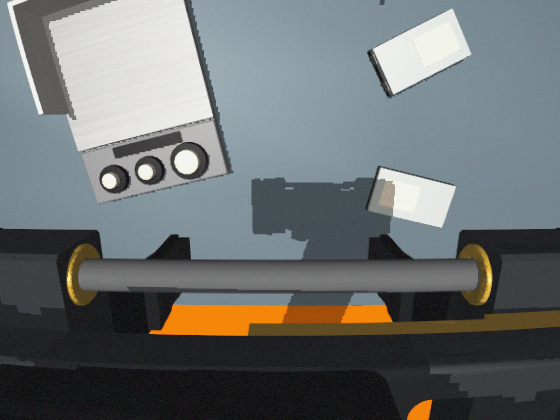

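Keys in this view: zero (109,180), units (148,172), print (187,160). The stop corner is near (41,19). Grey cases are at (418,53), with a thick visible side, and (412,196), which looks thin. Next I'll fit the lid quads and key discs precisely.

```bash
cat > fit.py <<'E'
from h import *
from scipy.optimize import least_squares
np.set_printoptions(precision=4,suppress=True)
def load(n):
    if n=='top0': return cv2.imread('pics/top0.png')[:,:,::-1],cams.calibration('top')
    if n=='side0': return cv2.imread('pics/side0.png')[:,:,::-1],cams.calibration('side')
    return cv2.imread(f'pics/{n}.png')[:,:,::-1],dict(np.load(n+'.npz'))
def blob(im,seed,thr):
    m=(im.min(2)>thr).astype(np.uint8)
    _,lab,st,ce=cv2.connectedComponentsWithStats(m)
    l=lab[int(seed[1]),int(seed[0])]
    return (lab==l).astype(np.uint8),st[l],ce[l]
def quad(im,seed,thr):
    m,st,_=blob(im,seed,thr)
    c=max(cv2.findContours(m,cv2.RETR_EXTERNAL,cv2.CHAIN_APPROX_NONE)[0],key=cv2.contourArea)
    h=cv2.convexHull(c)
    for e in np.arange(2,15,.5):
        q=cv2.approxPolyDP(h,e,True)
        if len(q)==4:break
    # refine: line fit per edge
    q=q[:,0].astype(float);C=h[:,0];C=c[:,0].astype(float);L=[]
    for i in range(4):
        a,b=q[i],q[(i+1)%4];d=(b-a)/np.linalg.norm(b-a);s=(C-a)@d;n=abs((C-a)@[-d[1],d[0]])
        k=C[(n<2.5)&(s>4)&(s<np.linalg.norm(b-a)-4)]
        v=cv2.fitLine(k.astype(np.float32),cv2.DIST_HUBER,0,.01,.01).ravel();L.append(np.cross([v[2],v[3],1],[v[2]+v[0],v[3]+v[1],1]))
    Q=[]
    for i in range(4):
        p=np.cross(L[i-1],L[i]);Q.append(p[:2]/p[2])
    return np.array(Q)
def fitcase(views,guess):
    # views: list of (cal,quad); params x,y,yaw,t ; model lid top rect
    def model(p,cal):
        c,s=np.cos(p[2]),np.sin(p[2])
        return np.array([proj(cal,(p[0]+c*a-s*b,p[1]+s*a+c*b,p[3])) for a,b in ((.055,.031),(.055,-.031),(-.055,-.031),(-.055,.031))])
    def res(p):
        r=[]
        for cal,q in views:
            m=model(p,cal);r.append((m-q[[np.argmin(((q-k)**2).sum(1)) for k in m]]).ravel())
        return np.concatenate(r)
    best=min((least_squares(res,[*guess,y,.02],x_scale=[.01,.01,.1,.01]) for y in np.radians(np.arange(-90,90,30))),key=lambda r:r.cost)
    return best.x*[1,1,180/np.pi,1],np.sqrt(2*best.cost/(4*len(views)))
E
python3 - <<'E'
from fit import *
V={n:load(n) for n in ('w1','w2')}
for s in [(360,300)]: pass
qs={'A':[('w1',(302,57)),('w2',(400,60))],'B':[('w2',(430,200))]}
for k,l in qs.items():
    for thr in (130,150):
        v=[]
        for n,s in l:
            im,cal=V[n];
            try: q=quad(im,s,thr);v.append((cal,q));print(k,n,thr,q.round(1).tolist())
            except Exception as e: print(k,n,e,im[s[1],s[0]])
        if v: print(fitcase(v,(.58,-.33) if k=='A' else (.395,-.335)))
im,cal=V['w2'];P=[]
for s in ((109,180),(148,172),(187,160)):
    m,st,c=blob(im,s,170);print(st,c,at_z(cal,c,.05)); P.append(at_z(cal,c,.05)[:2])
K=np.array([(-.102,.052),(-.102,.004),(-.102,-.048)])
r=least_squares(lambda p:((K@np.array([[np.cos(p[2]),np.sin(p[2])],[-np.sin(p[2]),np.cos(p[2])]])+p[:2])-P).ravel(),[.54,.03,.2]);p=r.x
print('scale',p,np.degrees(p[2]),r.cost**.5)
c,s=np.cos(p[2]),np.sin(p[2]);print('corner',p[0]+c*.109-s*.084,p[1]+s*.109+c*.084)
print('corner seen by net', at_z(cal,(41.1,18.7),.03))
E
```

```text
A w1 130 [[486.1, 32.3], [483.8, 155.0], [443.0, 245.7], [210.8, 258.9]]
A w2 130 [[452.1, 7.9], [471.2, 53.7], [393.1, 93.8], [372.4, 47.9]]
(array([  391560.4383, -1480034.5116,  -361039.7565, -2651064.794 ]), np.float64(14.977736598606343))
A w1 150 [[397.8, 175.5], [249.8, 164.0], [141.5, 6.6], [360.7, -1.2]]
A w2 150 [[451.9, 8.0], [470.9, 53.8], [393.2, 93.6], [372.7, 48.3]]
(array([  0.5545,  -0.3373, -23.9961,   0.0484]), np.float64(46.95176914057354))
B w2 130 [[380.5, 167.5], [456.0, 186.5], [441.7, 227.9], [369.5, 209.8]]
(array([ 0.3903, -0.3442, 76.8915, -0.0046]), np.float64(0.9013012773271271))
B w2 150 [[379.7, 167.7], [455.6, 186.4], [441.5, 227.0], [395.5, 216.4]]
(array([  0.3715,  -0.3827, -97.9434,  -0.0773]), np.float64(10.105136336661273))
[102 174  14  15 164] [108.6951 180.6463] [0.4243 0.0485 0.05  ]
[138 165  15  15 176] [145.017  171.7443] [0.435  0.0019 0.05  ]
[174 150  24  24 445] [185.8921 161.6472] [ 0.447  -0.0487  0.05  ]
scale [0.5354 0.021  0.2285] 13.092349548818358 0.00013645249565365065
corner 0.6225386219067147 0.127550914197585
corner seen by net [0.6205 0.1286 0.03  ]
```

```bash
python3 -m creep '-0.0016 0.035 -0.036 2.2 0;-0.0016 0.035 -0.036 2.2 0;-0.0016 0.035 -0.036 2.2 0;-0.0016 0.035 -0.036 2.2 0;-0.0016 0.035 -0.036 2.2 0;-0.0016 0.033 -0.036 2.0 0;0 0 0 0 0;0 0 0 0 0'; python3 -c "
from h import *;o=get_obs();print(o['tool_pos'],o['tool_rot'],o['force'])"
```

```text
time_s: 4.68
tool_pos: [0.4255, 0.0495, 0.091]
tool_rot: [180.0, -0.0, 13.2]
force: [0.7, -1.9, -0.9]
grip_width: 0.0147
grasp_force: 0.0
[0.42549468 0.04949314 0.09103431] [ 1.79980202e+02 -2.58128903e-02  1.31913427e+01] [ 0.65827591 -1.89437004 -0.9380161 ]
```

```bash
python3 -m creep '-0.001 -0.001 -0.03 0 0;0 0 -0.01 0 0;0 0 -0.0055 0 0;0 0 0 0 0'; python3 -m creep '0 0 0 0 0'
```

```text
time_s: 5.18
tool_pos: [0.4243, 0.0482, 0.0457]
tool_rot: [179.9, 0.0, 13.2]
force: [-1.2, -1.5, 4.7]
grip_width: 0.0009
grasp_force: 2.0
time_s: 5.3
tool_pos: [0.4245, 0.0484, 0.0459]
tool_rot: [179.9, -0.0, 13.2]
force: [-1.8, -2.7, 4.1]
grip_width: 0.0005
grasp_force: 2.0
```

```bash
python3 -m creep '0 0 -0.002 0 0;0 0 0 0 0'; python3 -m creep '0 0 0.05 0 0;0.03 0 0.05 0 0.087;0.02 0.03 0.05 0 0.087;-0.02 0.05 0.03 0 0.087;-0.03 0.04 0.03 0 0.087;0 0 0 0 0.087;0 0 0 0 0.087'; python3 look.py w3 case_middle key_zero_top key_print_top stop_corner
```

```text
time_s: 5.55
tool_pos: [0.4247, 0.0486, 0.0443]
tool_rot: [179.9, -0.0, 13.2]
force: [-4.5, -2.2, 12.6]
grip_width: 0.0004
grasp_force: 6.2
time_s: 6.42
tool_pos: [0.4242, 0.1687, 0.2528]
tool_rot: [180.0, -0.0, 13.2]
force: [-0.4, -0.7, 0.4]
grip_width: 0.0521
grasp_force: 0.0
6.475 [0.4242 0.168  0.2523] [179.9922   0.034   13.1369] [-0.0614 -0.6154 -0.4318]
case_middle [([146.5, 138.9], 0.92, array([0.4289, 0.3286])), ([23.5, 105.6], 0.72, array([0.4362, 0.4848]))]
key_zero_top [([388.7, 208.1], 0.66, array([0.4225, 0.0478])), ([230.2, 11.6], 0.66, array([0.5741, 0.2521]))]
key_print_top [([477.1, 204.9], 0.61, array([ 0.4486, -0.0478]))]
stop_corner []
```

View pics/w3.png

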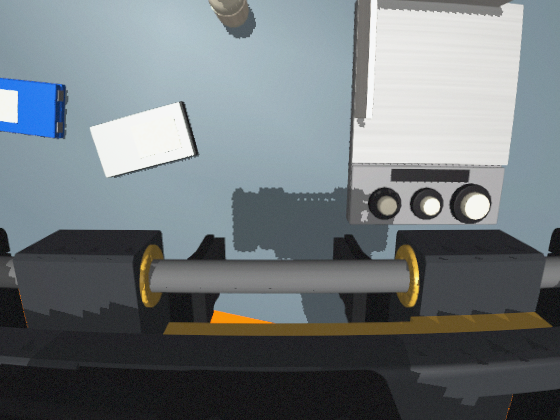

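The picture shows the grey middle case at (145,138). The blue look-alike is at the left edge (20,105), and the bottle is at (230,10), clear of it. Zero was pressed to the stop at 12.6 N. Now I'll fit the thick case and start towards it.

```bash
python3 -m creep '0.008 -0.05 0.01 -1 0.087;0.015 -0.058 0 -1 0.087;0.015 -0.058 0 -1 0.087;0.015 -0.058 0 -1 0.087;0.015 -0.058 0 -1 0.087;0.015 -0.058 0 -1 0.087;0.015 -0.058 0 -1 0.087;0 -0.03 0 0 0.087'; python3 -m creep '0 0 0 0 0.087';python3 look.py w4 case_thick; python3 - <<'E'
from fit import *
from scipy.optimize import least_squares
o={}
for n,s in (('w2',(400,60)),('w4',None),('w1',(302,57))):
    im,cal=load(n)
    if s is None:
        P=proj(cal,(.581,-.329,.026)); s=P.astype(int); print('seed',s)
    for thr in (130,150,170,190):
        try: q=quad(im,s,thr); A=cv2.contourArea(q.astype(np.float32)); print(n,thr,q.round(1).tolist(),A); f=fitcase([(cal,q)],(.58,-.33)); print(f)
        except Exception as e: print(n,thr,'x')
        else:
            if f[1]<2: o[n]=(cal,q)
print(list(o),fitcase(list(o.values()),(.58,-.33)))
im,cal=load('w3')
for thr in (150,180):
    q=quad(im,(145,140),thr);print(q.round(1).tolist(),fitcase([(cal,q)],(.425,.325)))
E
```

```text
time_s: 7.68
tool_pos: [0.5213, -0.2637, 0.2613]
tool_rot: [-180.0, 0.1, 5.9]
force: [0.6, 1.0, -0.4]
grip_width: 0.087
grasp_force: 0.0
time_s: 7.8
tool_pos: [0.5206, -0.2631, 0.2613]
tool_rot: [-179.9, 0.1, 5.8]
force: [0.5, 0.1, -0.5]
grip_width: 0.087
grasp_force: 0.0
7.85 [ 0.5213 -0.2603  0.2617] [-179.8904    0.0865    6.0299] [ 0.041   0.6208 -0.1221]
case_thick [([340.3, 124.8], 0.74, array([ 0.5829, -0.3283]))]
w2 130 [[452.1, 7.9], [471.2, 53.7], [393.1, 93.8], [372.4, 47.9]] 4415.891454503406
(array([  0.5812,  -0.336 , -62.0232,   0.0122]), np.float64(0.5086696204032042))
w2 150 [[451.9, 8.0], [470.9, 53.8], [393.2, 93.6], [372.7, 48.3]] 4361.058017831434
(array([  0.5815,  -0.3368, -61.9118,   0.0097]), np.float64(0.5289196918988653))
w2 170 [[451.7, 8.2], [470.6, 53.9], [393.1, 93.3], [372.8, 48.3]] 4322.552365019117
(array([  0.5818,  -0.3375, -62.0048,   0.0077]), np.float64(0.5444060938649766))
w2 190 [[451.8, 8.4], [470.2, 53.8], [393.2, 93.1], [373.1, 48.6]] 4265.442255776943
(array([  0.5822,  -0.3384, -61.9792,   0.0054]), np.float64(0.6588352410142083))
seed [3
[... 1114 characters left out ...]
 44.8], [250.4, 17.1]] 5697.9665104169835
(array([  0.5613,  -0.352 , -73.6633,   0.1433]), np.float64(28.300884453953447))
w1 190 [[344.6, 22.8], [348.9, 73.4], [261.0, 84.6], [254.5, 33.9]] 4567.5676561819855
(array([  0.582 ,  -0.3304, -62.1345,   0.0078]), np.float64(0.6148080280388206))
['w2', 'w4', 'w1'] (array([  0.5793,  -0.3317, 117.9776,   0.0193]), np.float64(1.853544819513492))
[[350.2, 62.9], [329.5, 156.4], [105.5, 175.4], [42.4, 0.2]] (array([ -53064.9045,   87501.6434,     -50.6599, -194071.0933]), np.float64(0.00010614117829966309))
[[178.0, 101.6], [193.0, 154.1], [105.9, 176.6], [89.1, 126.9]] (array([  0.4264,   0.3342, -63.1834,   0.0032]), np.float64(0.584459792121734))
```

```bash
cat >> fit.py <<'E'
def expand(q,d=.6):
    c=q.mean(0);return c+(q-c)*(1+d/np.abs(q-c).mean())
def fixed(view,guess,t):
    cal,q=view
    c=np.array([at_z(cal,p,t)[:2] for p in q]);r=cv2.minAreaRect(c.astype(np.float32))
    m=c.mean(0);e=[c[(i+1)%4]-c[i] for i in range(4)];L=[np.linalg.norm(x) for x in e]
    i=int(np.argmax(L));j=(i+2)%4;d=e[i]-e[j]
    return m,np.degrees(np.arctan2(d[1],d[0]))%180,np.round(L,4)
E
python3 - <<'E'
from fit import *
Q={}
for n,s,thr in (('w2',(400,60),170),('w4',(344,127),180),('w1',(302,57),190)):
    im,cal=load(n);q=expand(quad(im,s,thr));Q[n]=(cal,q)
    print(n,fitcase([(cal,q)],(.58,-.33)),fixed((cal,q),None,.026))
print(fitcase([Q['w2'],Q['w4']],(.58,-.33)), tri([ray(*[Q[n][0],Q[n][1].mean(0)]) for n in ('w2','w4')]))
im,cal=load('w2');q=expand(quad(im,(430,200),130));print('B',fitcase([(cal,q)],(.39,-.34)))
im,cal=load('w3');q=expand(quad(im,(145,140),180));print('M',fitcase([(cal,q)],(.42,.33)),fixed((cal,q),None,.019))
im,_=load('w4');save(cv2.resize(im[60:250,220:480],None,fx=3,fy=3,interpolation=cv2.INTER_CUBIC),'c4.png')
E
```

```text
w2 (array([  0.5803,  -0.3341, -62.0045,   0.0166]), np.float64(0.556205570384794)) (array([ 0.5786, -0.3304]), np.float64(117.92286312216764), array([0.0597, 0.1085, 0.0595, 0.1082]))
w4 (array([  0.5784,  -0.3319, 118.1337,   0.0191]), np.float64(0.6553749392938092)) (array([ 0.5785, -0.3306]), np.float64(118.15237021172234), array([0.0595, 0.1088, 0.0599, 0.1088]))
w1 (array([  0.5806,  -0.3304, -62.1345,   0.0156]), np.float64(0.6244023297829107)) (array([ 0.5788, -0.3304]), np.float64(117.93870381512322), array([0.0591, 0.1081, 0.0596, 0.1083]))
(array([  0.5788,  -0.3317, -61.9464,   0.0217]), np.float64(0.9340458651679563)) [ 0.5789 -0.331   0.0228]
B (array([ 0.3926, -0.3404, 76.892 ,  0.005 ]), np.float64(0.9181552144423878))
M (array([  0.4274,   0.3317, -63.1837,   0.0102]), np.float64(0.5918397618351677)) (array([0.4287, 0.3285]), np.float64(116.83111044906146), array([0.0599, 0.1082, 0.0593, 0.1084]))
```

View pics/c4.png

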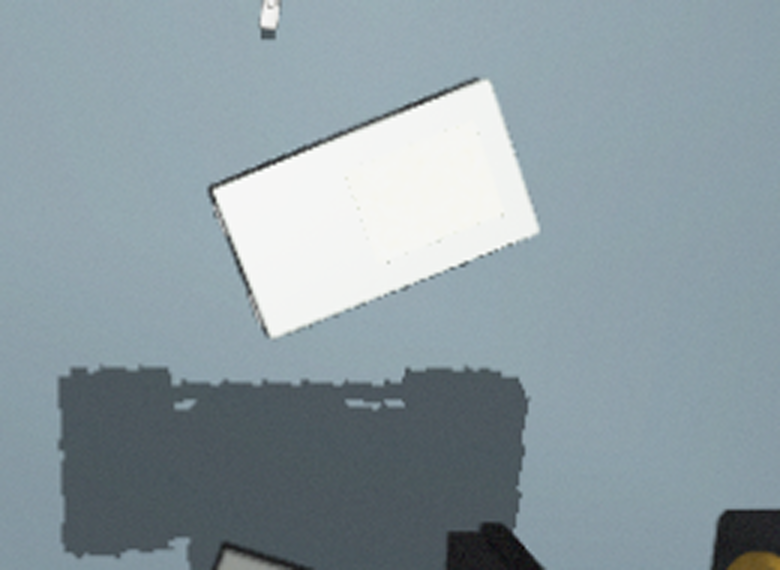

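The crop shows a plain grey case (lid 60 x 109 mm) with the gripper's shadow below it. The screwdriver tip is at crop (268,30), i.e. pixel (309,70) in the full picture. The grey candidates are A (344,127 in w4), B (412,196 in w2) and M (145,138 in w3). Their fitted heights rank A > M > B, so they are thick, middle and thin; the blue ones are excluded by colour.

```bash
python3 -c "
from fit import *
im,cal=load('w4');t=at_z(cal,(309,71),.008);print(t)
d=t[:2]-[.5786,-.3305];u=np.array([np.cos(np.radians(-62)),np.sin(np.radians(-62))]);print(d@u,d@[-u[1],u[0]]);print(get_obs()['qpos'])"
python3 -m creep '0.0115 -0.014 0 -10 0.076;0.0115 -0.014 0 -10 0.076;0.0115 -0.014 0 -10 0.076;0.0115 -0.014 -0.01 -10 0.076;0.0115 -0.014 -0.02 -10 0.076;0 0 -0.03 -10 0.076;0 0 -0.02 -8 0.076;0 0 0 0 0.076'; python3 -c "
from h import *;o=get_obs();print(o['tool_pos'],o['tool_rot'],o['qpos'])"
```

```text
[ 0.6379 -0.2842  0.008 ]
-0.013069989520445498 0.07414176922964257
[ 44.5555  10.6784 -23.8254  88.9206   4.2725  81.4005 -63.3636]
time_s: 8.9
tool_pos: [0.5789, -0.3266, 0.1812]
tool_rot: [179.9, 0.2, -61.6]
force: [-0.4, 0.3, 1.0]
grip_width: 0.0759
grasp_force: 0.0
[ 0.57890308 -0.32656855  0.18124942] [179.90416818   0.21280906 -61.55953587] [  37.86924236   22.14678652  -14.05732139   83.41306893    5.37889644
   75.33264851 -128.13375146]
```

```bash
python3 -m creep '0 -0.004 -0.05 -0.4 0.076;0 0 -0.055 0 0.076;0 0 -0.05 0 0.076;0 0 -0.018 0 0.076;0 0 0 0 0.076'; python3 -c "
from h import *;o=get_obs();print(o['tool_pos'],o['tool_rot'],o['force'])"
```

```text
time_s: 9.52
tool_pos: [0.5798, -0.3325, 0.0104]
tool_rot: [-180.0, 0.0, -62.1]
force: [0.1, -0.2, 0.7]
grip_width: 0.0755
grasp_force: 0.0
[ 0.57984504 -0.33246906  0.01041452] [-1.79996557e+02  3.52711178e-02 -6.20816870e+01] [ 0.05781809 -0.24427152  0.70605564]
```

Grip, then lift a little.

```bash
python3 -m creep '-0.001 0.002 -0.003 0 0.055;0 0 0 0 0.055;0 0 0 0 0.055;0 0 0 0 0.055' 20; python3 -m creep '0 0 0.03 0 0.055;0 0 0.05 0 0.055;0 0 0.05 0 0.055;0 0 0 0 0.055';  python3 -c "
from h import *;o=get_obs();print(o['tool_pos'],o['tool_rot'],o['force'])"
```

```text
time_s: 10.02
tool_pos: [0.5795, -0.3315, 0.0092]
tool_rot: [-179.9, -0.1, -62.2]
force: [-1.6, 0.5, 6.8]
grip_width: 0.0618
grasp_force: 20.0
time_s: 10.52
tool_pos: [0.5815, -0.3324, 0.1427]
tool_rot: [-179.7, -0.5, -62.2]
force: [0.1, -0.2, -2.2]
grip_width: 0.0616
grasp_force: 20.0
[ 0.581466   -0.33244291  0.14269094] [-179.69867983   -0.47221037  -62.18705106] [ 0.09492975 -0.20336158 -2.16848481]
```

```bash
python3 -m creep '0 0.049 -0.002 9.5 0.055;0 0.049 -0.002 9.5 0.055;0 0.049 -0.002 9.5 0.055;0 0.049 -0.002 9.5 0.055;0 0.049 -0.002 9.5 0.055;0 0.049 -0.002 9.5 0.055;-0.003 0.049 -0.002 9.5 0.055;0 0.047 -0.002 8.8 0.055';python3 -m creep '0 0 0 0 0.055;0 0 0 0 0.055';  cat > st.py <<'E'
from h import *
np.set_printoptions(precision=4,suppress=True)
o=get_obs();p=np.array(o['tool_pos']);c,s=np.cos(np.radians(13.09)),np.sin(np.radians(13.09));d=p[:2]-[.5354,.0210]
print(p,'yaw',o['tool_rot'][2],'scale mm',1e3*(c*d[0]+s*d[1]),1e3*(c*d[1]-s*d[0]),'F scale',c*o['force'][0]+s*o['force'][1],c*o['force'][1]-s*o['force'][0],o['force'][2],'w',o['grip_width'],o['grasp_force'],'q7',o['qpos'][6],'t',o['time_s'])
E
python3 st.py
```

```text
time_s: 11.52
tool_pos: [0.574, 0.0605, 0.1195]
tool_rot: [-180.0, 0.1, 13.4]
force: [1.4, -0.7, -2.1]
grip_width: 0.0616
grasp_force: 20.0
time_s: 11.78
tool_pos: [0.5747, 0.0582, 0.1199]
tool_rot: [180.0, 0.1, 13.1]
force: [-1.0, -0.4, -2.5]
grip_width: 0.0617
grasp_force: 20.0
[0.5747 0.0582 0.1199] yaw 13.081841722518964 scale mm 46.724198579119495 27.308817234452892 F scale -1.0445290242659326 -0.15050709959288347 -2.4825137587383086 w 0.06170812921165783 19.997910261154175 q7 -93.72390879692792 t 11.775
```

```bash
python3 -m creep '0 0 -0.04 0 0.055;0 0 -0.03 0 0.055;0 0 -0.007 0 0.055;0 0 0 0 0.055';python3 st.py
```

```text
time_s: 12.28
tool_pos: [0.5756, 0.0579, 0.044]
tool_rot: [180.0, 0.0, 13.0]
force: [0.3, 1.7, -2.9]
grip_width: 0.0621
grasp_force: 20.0
[0.5756 0.0579 0.044 ] yaw 13.010184257707122 scale mm 47.48180953341818 26.85397901229986 F scale 0.6754049618583621 1.5496028174604974 -2.850074758686603 w 0.06205471322529096 19.998241066932678 q7 -96.37669496895887 t 12.275
```

```bash
python3 -m creep '0.004 0.001 -0.004 0 0.055;0.003 0.0007 0 0 0.055;0 0 0 0 0.055';python3 st.py
```

```text
time_s: 12.65
tool_pos: [0.5826, 0.0605, 0.0405]
tool_rot: [180.0, 0.0, 13.1]
force: [-1.3, -1.2, -1.6]
grip_width: 0.0618
grasp_force: 20.0
[0.5826 0.0605 0.0405] yaw 13.096971790605204 scale mm 54.90697528573192 27.736907449668855 F scale -1.575059487195177 -0.8924012865754325 -1.5709756197973956 w 0.06180111385325689 19.99700367450714 q7 -96.81149517044962 t 12.65
```

```bash
python3 -m creep '0 0 0 0 0.068;0 0 0 0 0.068;0 0 0.04 0 0.068;0.0016 -0.0067 0.035 10 0.070;0.0016 -0.0067 0 10 0.070;0.0016 -0.0067 0 10 0.070;0.0016 -0.0067 0 10 0.070;0.0016 -0.0067 0 10 0.07' ; python3 -m creep '0.0016 -0.0067 0 10 0.070;0.0016 -0.0067 0 10 0.070;0.0015 -0.0067 0 10 0.070;0 0 0 10 0.07;0 0 0 0 0.07;0 0 0 0 0.07'; python3 st.py
```

```text
time_s: 13.65
tool_pos: [0.591, 0.0272, 0.1156]
tool_rot: [179.9, -0.0, 63.5]
force: [0.2, -0.6, -0.2]
grip_width: 0.0703
grasp_force: 0.0
time_s: 14.4
tool_pos: [0.5954, 0.0073, 0.1153]
tool_rot: [180.0, 0.0, 103.0]
force: [-0.4, 0.4, 0.0]
grip_width: 0.0699
grasp_force: 0.0
[0.5954 0.0073 0.1153] yaw 102.95969123009424 scale mm 55.28191640926226 -26.956945058786904 F scale -0.31181904817813433 0.4621254842217661 0.04271711466836521 w 0.0698821696405858 0.0 q7 -4.331982751941735 t 14.4
```

```bash
python3 -m creep '0 0 -0.04 0 0.07;0 0 -0.038 0 0.07;-0.0018 0.0078 0 0 0.07;-0.0018 0.0078 0 0 0.07;-0.0014 0.0058 0 0 0.07;-0.0014 0.0058 0 0 0.07;-0.0014 0.0058 0 0 0.07;0 0 0 0 0.07';  python3 st.py
```

```text
time_s: 15.4
tool_pos: [0.5877, 0.0412, 0.0376]
tool_rot: [179.9, -0.0, 103.2]
force: [0.2, -0.1, 1.1]
grip_width: 0.0702
grasp_force: 0.2
[0.5877 0.0412 0.0376] yaw 103.15622447391974 scale mm 55.487282085425136 7.851396190888324 F scale 0.125203644094876 -0.15530395879554346 1.0697956286891546 w 0.07022914313057915 0.15898401383310556 q7 -10.634269012673972 t 15.4
```

```bash
python3 -m creep '-0.0007 0.0029 0 0 0.07;-0.0005 0.002 0 0 0.07;-0.0005 0.002 0 0 0.07;0 0 0 0 0.07';  python3 st.py
```

```text
time_s: 15.9
tool_pos: [0.5865, 0.0439, 0.0372]
tool_rot: [180.0, 0.2, 103.0]
force: [0.7, -7.0, 2.9]
grip_width: 0.0699
grasp_force: 3.6
[0.5865 0.0439 0.0372] yaw 103.00764189050935 scale mm 54.917425324377255 10.73351264370561 F scale -0.85912317223479 -6.963183229724617 2.91027801468766 w 0.06989783334421579 3.63496296107769 q7 -11.323043410131863 t 15.9
```

```bash
python3 -m creep '-0.0005 0.002 0 0 0.07;0 0 0 0 0.07';  python3 st.py; python3 -m creep '0.0016 -0.0068 0 0 0.07;0.0016 -0.0068 0.04 0 0.07;0 0 0.03 0 0.07;0 0 0.06 0 0.087;0.0005 0.0 0.06 0 0.087;0.0005 0 0 0 0.087;0 0 0 0 0.087'; python3 st.py;python3 look.py w5; python3 - <<'E'
from fit import *
im,cal=load('w5');im2=im.copy()
c,s=np.cos(np.radians(13.09)),np.sin(np.radians(13.09))
for x,y,z in ((109,84,84),(109,22,56),(109,84,56),(-1,22,56),(-1,84,56),(-10,84,84),(109,-60,84)):
    P=proj(cal,(.5354+c*x/1e3-s*y/1e3,.021+s*x/1e3+c*y/1e3,z/1e3));cv2.circle(im2,tuple(P.round().astype(int).tolist()),3,(255,0,0),1)
save(im2,'w5m.png')
E
```

```text
time_s: 16.15
tool_pos: [0.5864, 0.0439, 0.0372]
tool_rot: [180.0, 0.4, 103.0]
force: [2.6, -10.4, 3.4]
grip_width: 0.0699
grasp_force: 5.2
[0.5864 0.0439 0.0372] yaw 102.96123190895277 scale mm 54.90548362449703 10.73526431400858 F scale 0.14542484733123473 -10.692407406885492 3.410688626044275 w 0.06994636978735798 5.219857357442379 q7 -11.511255392683154 t 16.15
time_s: 17.02
tool_pos: [0.5887, 0.0362, 0.2263]
tool_rot: [-179.9, -0.1, 103.2]
force: [-0.6, -0.2, -1.0]
grip_width: 0.0864
grasp_force: 0.0
[0.5887 0.0362 0.2263] yaw 103.17208240150903 scale mm 55.36895819685877 2.724098366219169 F scale -0.6188573290658557 -0.07811840531293862 -1.007480526587121 w 0.08639758743914155 0.0 q7 -3.504163863640766 t 17.025
17.075 [0.5883 0.0358 0.2254] [-179.8572   -0.0714  103.1566] [-0.1306  0.2758 -0.7178]
```

View pics/w5m.png

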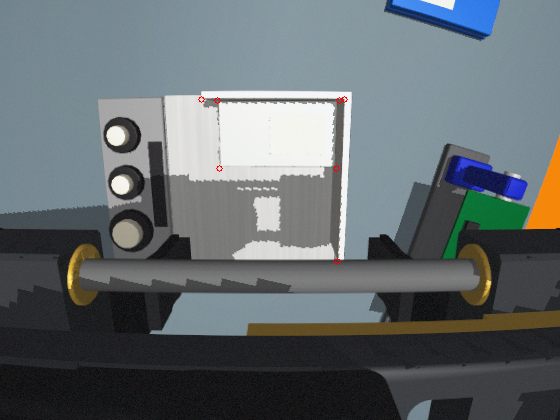

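The red model marks sit on the stops. The thick case's top spans (219,102) to (334,166): flush left, square, and perhaps 1-2 mm short of the far stop. I'll press it along x at the end. Next is the middle case.

```bash
python3 -m creep '-0.01 0.034 0.01 2 0.076;-0.02 0.034 0 2 0.076;-0.02 0.034 0 2 0.076;-0.02 0.034 0 2 0.076;-0.02 0.034 0 2 0.076;-0.021 0.034 0 2 0.076;-0.021 0.033 0 1.7 0.076;0 0 0 0 0.076';python3 -m creep '0 0 0 0 0.076;0 0 0 0 0.076'; python3 look.py w6 case_middle; python3 - <<'E'
from fit import *
im,cal=load('w6');s=proj(cal,(.4287,.3285,.019)).astype(int);print(s)
for thr in (160,175,190):
    try: q=expand(quad(im,s,thr));print(thr,fixed((cal,q),None,.019),fitcase([(cal,q)],(.42,.33)))
    except Exception as e: print(thr,'x')
i3,c3=load('w3');q3=expand(quad(i3,(145,140),180));print('height 2 views',tri([ray(cal,q.mean(0)),ray(c3,q3.mean(0))]))
x,y=s;save(cv2.resize(im[max(0,y-90):y+90,max(0,x-120):x+120],None,fx=3,fy=3),'c6.png')
E
```

```text
time_s: 18.08
tool_pos: [0.4539, 0.2771, 0.2375]
tool_rot: [180.0, -0.0, 117.3]
force: [0.6, -0.6, 0.3]
grip_width: 0.0758
grasp_force: 0.0
time_s: 18.32
tool_pos: [0.458, 0.2714, 0.2369]
tool_rot: [-180.0, 0.0, 116.7]
force: [0.3, 0.6, 0.1]
grip_width: 0.0762
grasp_force: 0.0
18.375 [0.458  0.2714 0.2369] [-179.987     0.0073  116.6905] [-0.1549  0.2719  0.0268]
case_middle [([276.0, 120.0], 0.57, array([0.4272, 0.3254]))]
[278 118]
160 (array([0.5231, 0.3047]), np.float64(39.251200592200234), array([0.0735, 0.0821, 0.1927, 0.2712])) (array([ -24615.297 ,  -30419.9271,     -33.4522, -137312.3571]), np.float64(0.0001637647333130909))
175 (array([0.427 , 0.3307]), np.float64(116.65122079591185), array([0.1008, 0.0616, 0.1068, 0.0578])) (array([  0.427 ,   0.3307, 117.944 ,  -0.0026]), np.float64(2.779326711488619))
190 (array([0.4273, 0.3305]), np.float64(117.06748315159658), array([0.0996, 0.0604, 0.1073, 0.0581])) (array([  0.4273,   0.3305, -62.1504,  -0.004 ]), np.float64(2.341384315012182))
height 2 views [0.4272 0.3318 0.0068]
```

View pics/c6.png

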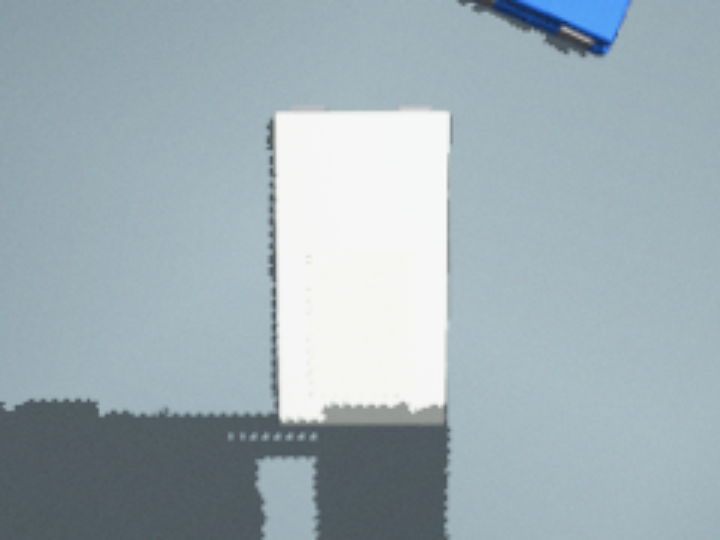

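The crop shows the grey, unmarked middle case. Its near end is cut by the gripper's shadow, so I keep the centre from w3: (0.4287, 0.3285), yaw 116.8. The blue one is at the upper right of the crop.

```bash
python3 -m creep '-0.0098 0.019 -0.02 0 0.076;-0.0098 0.019 -0.04 0 0.076;-0.0097 0.019 -0.045 0 0.076;0 0 -0.05 0 0.076;0 0 -0.05 0 0.076;0 0 -0.025 0 0.076;0 0 0 0 0.076';python3 st.py
```

```text
time_s: 19.3
tool_pos: [0.427, 0.328, 0.0051]
tool_rot: [-179.7, -0.0, 116.8]
force: [0.2, 0.6, 0.7]
grip_width: 0.0759
grasp_force: 0.0
[0.427  0.328  0.0051] yaw 116.76383829662893 scale mm -36.09424992026805 323.53491623581357 F scale 0.3218078208388956 0.5425078832819591 0.6905722808919368 w 0.07586584286533572 0.0 q7 -34.66844769950195 t 19.3
```

```bash
python3 -m creep '0.001 0 0.001 0 0.055;0 0 0 0 0.055;0 0 0 0 0.055;0 0 0 0 0.055' 20;python3 st.py; python3 -m creep '0 0 0.03 0 0.055;0 0 0.05 0 0.055;0 0 0.06 0 0.055;0 0 0.06 0 0.055;0 0 0 0 0.055';  python3 st.py
```

```text
time_s: 19.8
tool_pos: [0.43, 0.3298, 0.0096]
tool_rot: [179.9, 0.0, 116.8]
force: [-0.8, -1.6, 6.4]
grip_width: 0.0618
grasp_force: 20.0
[0.43   0.3298 0.0096] yaw 116.78898291144098 scale mm -32.73148639049883 324.68088457019996 F scale -1.158314696042127 -1.3799289541710595 6.364335343415819 w 0.06180090406810962 20.0047704577446 q7 -34.57442463935624 t 19.8
time_s: 20.42
tool_pos: [0.4312, 0.3318, 0.2131]
tool_rot: [179.4, 0.0, 116.8]
force: [-0.5, -0.7, -1.6]
grip_width: 0.0616
grasp_force: 20.0
[0.4312 0.3318 0.2131] yaw 116.80787765163542 scale mm -31.08249753582658 326.3473320771874 F scale -0.6034451583356271 -0.5458597222627741 -1.6387273828755355 w 0.06157003822824935 19.999199509620667 q7 -23.764709965737353 t 20.425
```

```bash
python3 -m creep '0.0186 -0.0341 0 9.5 0.055;0.0186 -0.0341 0 9.5 0.055;0.0186 -0.0341 0 9.5 0.055;0.0186 -0.0341 0 9.5 0.055;0.0186 -0.0341 0 9.5 0.055;0.0186 -0.0341 0 9.5 0.055;0.0186 -0.0341 0 9.5 0.055;0.0185 -0.034 0 9.8 0.055'; python3 -m creep '0 0 -0.03 0 0.055;0 0 -0.03 0 0.055;0 0 0 0 0.055;0 0 0 0 0.055';python3 st.py
```

```text
time_s: 21.42
tool_pos: [0.5777, 0.0552, 0.2069]
tool_rot: [-180.0, -0.1, -166.6]
force: [-0.1, 0.6, -1.5]
grip_width: 0.0616
grasp_force: 20.0
time_s: 21.92
tool_pos: [0.578, 0.057, 0.1486]
tool_rot: [180.0, 0.0, -166.9]
force: [1.0, -0.3, -0.7]
grip_width: 0.0617
grasp_force: 20.0
[0.578  0.057  0.1486] yaw -166.859724535548 scale mm 49.6194770540109 25.461261546872205 F scale 0.8529291511239585 -0.5362171297229947 -0.6660147835057247 w 0.061658553165802425 19.999364018440247 q7 74.46796117087538 t 21.925
```

```bash
python3 -m creep '0.0028 0.0017 -0.04 0 0.055;0 0 -0.03 0 0.055;0 0 -0.008 0 0.055;0 0 -0.003 0 0.055;0 0 0 0 0.055';python3 st.py
```

```text
time_s: 22.55
tool_pos: [0.5828, 0.0588, 0.0726]
tool_rot: [-179.8, 0.2, -166.9]
force: [-8.3, -2.3, 22.5]
grip_width: 0.0619
grasp_force: 20.0
[0.5828 0.0588 0.0726] yaw -166.89354571027565 scale mm 54.759393410107144 26.04535207548803 F scale -8.609205023140632 -0.3732307278999716 22.478563349938746 w 0.06190832633006169 20.035891234874725 q7 70.96734542450464 t 22.55
```

```bash
python3 -m creep '-0.002 -0.0005 0.006 0 0.055;0 0 0 0 0.055';python3 st.py;python3 -m creep '-0.002 -0.0005 -0.001 0 0.055;0 0 0 0 0.055';python3 st.py
```

```text
time_s: 22.8
tool_pos: [0.5794, 0.0581, 0.0743]
tool_rot: [-180.0, 0.1, -166.9]
force: [0.2, 0.1, -1.6]
grip_width: 0.0616
grasp_force: 20.0
[0.5794 0.0581 0.0743] yaw -166.8891514804156 scale mm 51.25909813817293 26.126920967101043 F scale 0.2398362469407458 0.008580231923339877 -1.5837500026000595 w 0.0615887037495973 19.992586970329285 q7 71.27632352178797 t 22.8
time_s: 23.05
tool_pos: [0.5771, 0.0575, 0.0724]
tool_rot: [180.0, 0.1, -166.9]
force: [1.0, 0.5, 2.2]
grip_width: 0.0621
grasp_force: 20.0
[0.5771 0.0575 0.0724] yaw -166.8876878571759 scale mm 48.85157924022903 26.118139033700345 F scale 1.0478001374977215 0.30423174986301116 2.213462782540525 w 0.06214778941435854 19.9989116191864 q7 71.2843470964711 t 23.05
```

```bash
python3 - <<'E'
from h import *
im=cams.read_camera('side');save(cv2.resize(im[150:260,220:400],None,fx=4,fy=4,interpolation=cv2.INTER_CUBIC),'s7.png')
E
```

```text
(no output)
```

View pics/s7.png

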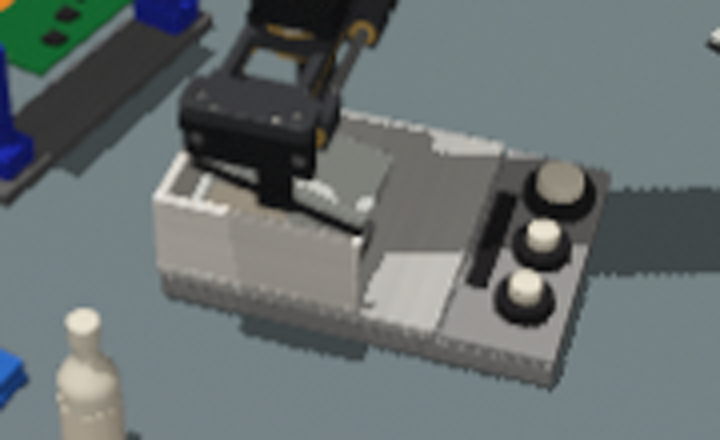

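The picture suggests the held middle case is pitched, near end low: its dark edge runs more steeply, (290,205) to (365,235), than the stop. Its far end apparently landed on the far stop's top. I have backed off along x; now I'll lower slowly with a light grip so the thick case levels it.

```bash
python3 -m creep '0 0 0 0 0.055;0 0 -0.002 0 0.055;0 0 0 0 0.055' 6;python3 st.py;python3 -m creep '0 0 -0.003 0 0.055;0 0 0 0 0.055';python3 st.py;python3 -m creep '0 0 -0.003 0 0.055;0 0 0 0 0.055';python3 st.py
```

```text
time_s: 23.48
tool_pos: [0.5761, 0.0574, 0.0696]
tool_rot: [180.0, -0.1, -166.9]
force: [0.1, -0.3, -0.9]
grip_width: 0.0621
grasp_force: 6.0
[0.5761 0.0574 0.0696] yaw -166.8789538554311 scale mm 47.872002169632495 26.195565546329775 F scale 0.041234601356171706 -0.28458076470648097 -0.9309095999487675 w 0.06214606420424642 5.99833644926548 q7 71.19434792449994 t 23.475
time_s: 23.72
tool_pos: [0.5763, 0.0574, 0.0667]
tool_rot: [180.0, -0.0, -166.9]
force: [0.7, 0.3, -1.4]
grip_width: 0.062
grasp_force: 6.0
[0.5763 0.0574 0.0667] yaw -166.87880277165033 scale mm 48.11791856806662 26.18097658390821 F scale 0.7294930887141653 0.15662958751506922 -1.4113864409509858 w 0.061953223765915943 5.999380722641945 q7 71.06186943229015 t 23.725
time_s: 23.98
tool_pos: [0.5764, 0.0574, 0.0638]
tool_rot: [180.0, -0.0, -166.9]
force: [1.5, 0.1, -0.8]
grip_width: 0.062
grasp_force: 6.0
[0.5764 0.0574 0.0638] yaw -166.88182028643695 scale mm 48.19262150536269 26.121713113428264 F scale 1.5103428602394935 -0.21909544430395236 -0.7822698284956002 w 0.061988221179436004 5.999541878700256 q7 70.92693107270273 t 23.975
```

```bash
python3 -m creep '0 0 -0.003 0 0.055;0 0 0 0 0.055';python3 st.py;python3 -m creep '0 0 -0.0015 0 0.055;0 0 0 0 0.055';python3 st.py
```

```text
time_s: 24.22
tool_pos: [0.5764, 0.0573, 0.0608]
tool_rot: [180.0, -0.0, -166.9]
force: [-0.3, -0.7, -0.9]
grip_width: 0.0618
grasp_force: 6.0
[0.5764 0.0573 0.0608] yaw -166.88707326831639 scale mm 48.17106905153755 26.07280939719002 F scale -0.4608543276279339 -0.5895546400346658 -0.9394376284136313 w 0.06180191892590486 5.999561548233032 q7 70.79265606944591 t 24.225
time_s: 24.48
tool_pos: [0.5765, 0.0574, 0.0595]
tool_rot: [180.0, -0.0, -166.9]
force: [0.3, 0.1, -0.3]
grip_width: 0.062
grasp_force: 6.0
[0.5765 0.0574 0.0595] yaw -166.88447845835483 scale mm 48.30668375932531 26.131161926040264 F scale 0.36442993897585146 0.03890215037804655 -0.334277739099897 w 0.061967282152916345 5.999773666262627 q7 70.72485760145534 t 24.475
```

```bash
python3 -m creep '0 0 0 0 0.064;0 0 0 0 0.068;0 0 0 0 0.068;0 0 0.03 0 0.068;0.0016 -0.0067 0.04 -10 0.070;0.0016 -0.0067 0.04 -10 0.070;0.0016 -0.0067 0.02 -10 0.070;0.0016 -0.0067 0 -10 0.07' ; python3 -m creep '0.0016 -0.0067 0 -10 0.070;0.0016 -0.0067 0 -10 0.070;0.0015 -0.0067 0 -10 0.070;0.0015 -0.0067 0 -10 0.07;0.001 0 0 -10 0.07;0.001 0 0 0 0.07;0 0 0 0 0.07'; python3 st.py; python3 look.py w7 case_middle; python3 - <<'E'
from fit import *
im,cal=load('w7')
c,s=np.cos(np.radians(13.09)),np.sin(np.radians(13.09))
seed=proj(cal,(.5765,.0574,.075)).astype(int);print(seed)
for thr in (150,170,190,210):
    try:
        q=expand(quad(im,seed,thr));print(thr,q.round(0).tolist(),fixed((cal,q),None,.075))
        m=fixed((cal,q),None,.075)[0]-[.5354,.021];print('scale',c*m[0]+s*m[1],c*m[1]-s*m[0])
    except Exception as e: print(thr,e)
x,y=seed;save(cv2.resize(im[max(0,y-100):y+100,max(0,x-130):x+130],None,fx=3,fy=3),'c7.png')
E
```

```text
time_s: 25.48
tool_pos: [0.5841, 0.0309, 0.1918]
tool_rot: [179.9, 0.2, 152.8]
force: [-0.4, -0.2, -0.5]
grip_width: 0.07
grasp_force: 0.0
time_s: 26.35
tool_pos: [0.5912, 0.0041, 0.1896]
tool_rot: [180.0, -0.0, 103.3]
force: [-0.8, -0.1, -0.1]
grip_width: 0.0695
grasp_force: 0.0
[0.5912 0.0041 0.1896] yaw 103.30498869622743 scale mm 50.47263946266986 -29.09271451936793 F scale -0.8161465966170391 0.09860143169499413 -0.08942314208054093 w 0.06954151219740405 0.0 q7 -1.4008596115817238 t 26.35
26.4 [0.5911 0.0041 0.1896] [-180.       -0.0074  103.2706] [ 0.139  -0.0005 -1.1141]
case_middle [([276.3, 127.4], 0.56, array([0.5757, 0.0577]))]
[276 131]
150 [[154.0, 54.0], [348.0, 62.0], [346.0, 169.0], [161.0, 177.0]] (array([0.5555, 0.0638]), np.float64(13.39145304380554), array([0.1446, 0.0806, 0.1461, 0.0932]))
scale 0.02929780586867247 0.037145698073759975
170 [[155.0, 55.0], [348.0, 62.0], [346.0, 169.0], [162.0, 177.0]] (array([0.5557, 0.0639]), np.float64(13.415982980258917), array([0.1442, 0.0801, 0.1459, 0.0921]))
scale 0.029519014547786965 0.037162681692053126
190 [[193.0, 54.0], [348.0, 94.0], [345.0, 168.0], [206.0, 168.0]] (array([0.5726, 0.0637]), np.float64(5.980202810330105), array([0.1193, 0.0568, 0.1094, 0.086 ]))
scale 0.04587738508836107 0.03314403804724491
210 [[348.0, 92.0], [344.0, 169.0], [210.0, 167.0], [206.0, 92.0]] (array([0.5767, 0.0583]), np.float64(12.968490079005313), array([0.0586, 0.1059, 0.0573, 0.107 ]))
scale 0.04865306299559778 0.02693365679606478
```

View pics/c7.png

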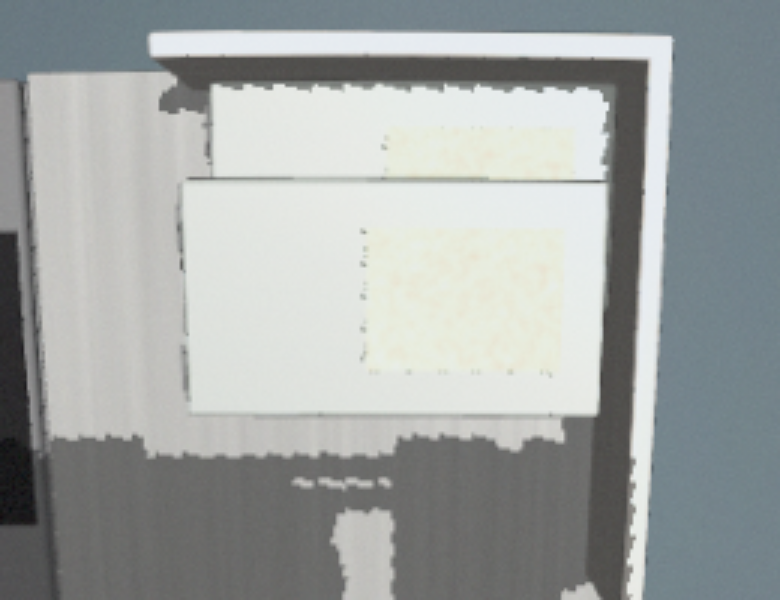

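The crop shows the middle case lying level on the thick one, square to it, 26 mm from the left stop and about 5 mm from the far stop. Now push it left with both fingers.

```bash
python3 -m creep '0 0 -0.06 0 0.07;0 0 -0.05 0 0.07;0 0 -0.0165 0 0.07;-0.0018 0.0078 0 0 0.07;-0.0018 0.0078 0 0 0.07;-0.0014 0.0058 0 0 0.07;-0.0014 0.0058 0 0 0.07;0 0 0 0 0.07';  python3 st.py;python3 -m creep '-0.0014 0.0058 0 0 0.07;-0.0007 0.0029 0 0 0.07;-0.0005 0.002 0 0 0.07;-0.0005 0.002 0 0 0.07;0 0 0 0 0.07';  python3 st.py
```

```text
time_s: 27.45
tool_pos: [0.585, 0.0319, 0.0637]
tool_rot: [179.9, -0.0, 103.2]
force: [0.0, -0.6, -0.9]
grip_width: 0.07
grasp_force: 0.0
[0.585  0.0319 0.0637] yaw 103.16530575264346 scale mm 50.745059770702134 -0.6030610627724784 F scale -0.1201725097032101 -0.5768137599358154 -0.8923910300176425 w 0.07000969800133595 0.0 q7 -8.86914413847945 t 27.45
time_s: 28.08
tool_pos: [0.5818, 0.0428, 0.0631]
tool_rot: [-180.0, 0.1, 103.1]
force: [0.6, -3.3, 2.1]
grip_width: 0.0701
grasp_force: 1.9
[0.5818 0.0428 0.0631] yaw 103.06815458307257 scale mm 50.17269597382448 10.706683770915928 F scale -0.2021782737116995 -3.322540657632975 2.069201021432341 w 0.07014759134802273 1.8804753385484219 q7 -10.140890168394403 t 28.075
```

```bash
python3 -m creep '-0.0005 0.002 0 0 0.07;0 0 0 0 0.07';  python3 st.py; python3 -m creep '0.0018 -0.0078 0 0 0.07;0 0 0.05 0 0.07;-0.013 0.006 0.01 -10 0.015;-0.013 0.006 0 -10 0.015;-0.013 0.006 0 -10 0.015;-0.013 0.006 0 -10 0.015;-0.013 0.003 0 -10 0.015;-0.012 0.0 0 -10 0.015';python3 -m creep '-0.008 0 0 -10 0.015;0 0 0 -10 0.015;0 0 0 -10 0.015;0 0 0 0 0.015;0 0 0 0 0.015';python3 st.py
```

```text
time_s: 28.32
tool_pos: [0.5818, 0.0429, 0.0631]
tool_rot: [-180.0, 0.2, 103.0]
force: [1.4, -7.2, 1.1]
grip_width: 0.0698
grasp_force: 3.6
[0.5818 0.0429 0.0631] yaw 103.01603687425393 scale mm 50.12108667089725 10.789841137294884 F scale -0.23587429079728683 -7.327939661565024 1.0813573991348977 w 0.06983376761909348 3.590311110019684 q7 -10.331342782343329 t 28.325
time_s: 29.32
tool_pos: [0.5049, 0.0667, 0.1227]
tool_rot: [-179.9, -0.0, 42.9]
force: [-0.3, 0.2, 1.0]
grip_width: 0.0192
grasp_force: 0.0
time_s: 29.95
tool_pos: [0.4977, 0.0656, 0.1229]
tool_rot: [-180.0, 0.0, 13.3]
force: [0.0, -0.3, 0.1]
grip_width: 0.015
grasp_force: 0.0
[0.4977 0.0656 0.1229] yaw 13.320406694951618 scale mm -26.626583597100904 51.93793986300363 F scale -0.0660809084021795 -0.29049076025964 0.11109047576098509 w 0.015003146839632766 0.0 q7 -91.9047569816112 t 29.95
```

```bash
python3 -m creep '0 -0.002 -0.04 0 0.015;0 0 -0.045 0 0.015;0.0039 0.0009 0 0 0.015;0.0039 0.0009 0 0 0.015;0.0029 0.0007 0 0 0.015;0.002 0.0005 0 0 0.015;0 0 0 0 0.015';python3 st.py;python3 -m creep '0.002 0.0005 0 0 0.015;0 0 0 0 0.015';python3 st.py;python3 -m creep '0.002 0.0005 0 0 0.015;0 0 0 0 0.015';python3 st.py
```

```text
time_s: 30.82
tool_pos: [0.5116, 0.0661, 0.0389]
tool_rot: [180.0, -0.1, 13.1]
force: [0.0, 0.7, -0.3]
grip_width: 0.0149
grasp_force: 0.0
[0.5116 0.0661 0.0389] yaw 13.125130771409 scale mm -13.01857850840059 49.28731805502756 F scale 0.17913043270888843 0.7210376450747816 -0.2758430413605039 w 0.014889431456149014 0.0 q7 -97.64273437124083 t 30.825
time_s: 31.08
tool_pos: [0.5121, 0.0662, 0.038]
tool_rot: [180.0, 0.1, 13.1]
force: [-2.9, -0.8, 2.7]
grip_width: 0.0152
grasp_force: 1.6
[0.5121 0.0662 0.038 ] yaw 13.111675978818381 scale mm -12.491651892892714 49.28586815772456 F scale -3.0157569222891993 -0.11879800511324856 2.6553026873223953 w 0.015224044484020762 1.5616307104937732 q7 -97.79195109012527 t 31.075
time_s: 31.32
tool_pos: [0.5126, 0.0662, 0.0377]
tool_rot: [180.0, 0.3, 13.1]
force: [-8.9, -2.2, 6.8]
grip_width: 0.015
grasp_force: 4.1
[0.5126 0.0662 0.0377] yaw 13.10821528284977 scale mm -12.005547816820394 49.224932957801805 F scale -9.191638228312774 -0.16828839398719486 6.806310580365751 w 0.015018023026929903 4.070847190450877 q7 -97.92388341156564 t 31.325
```

```bash
python3 -m creep '-0.0058 -0.0014 0 0 0.015;-0.0039 -0.0009 0.05 0 0.015;0 0 0.06 0 0.076;-0.013 -0.045 0.03 6 0.076;-0.013 -0.05 0.03 6 0.076;-0.013 -0.05 0.03 6 0.076;-0.013 -0.05 0 6 0.076;-0.013 -0.05 0 6 0.076';python3 -m creep '-0.013 -0.05 0 6 0.076;-0.013 -0.05 0 7 0.076;-0.013 -0.05 0 7 0.076;-0.013 -0.05 0 7 0.076;-0.01 -0.04 0 7 0.076;0 0 0 0 0.076;0 0 0 0 0.076'; python3 st.py; python3 look.py w8 case_thin; python3 - <<'E'
from fit import *
im,cal=load('w8');s=proj(cal,(.3926,-.3404,.013)).astype(int);print(s)
for thr in (140,160,180,200):
    try: q=expand(quad(im,s,thr));print(thr,q.round(0).tolist(),fixed((cal,q),None,.013),fitcase([(cal,q)],(.39,-.34)))
    except Exception as e: print(thr,'x')
i2,c2=load('w2');q2=expand(quad(i2,(430,200),130));print('w2',fixed((c2,q2),None,.013))
print('tri',tri([ray(cal,q.mean(0)),ray(c2,q2.mean(0))]))
E
```

```text
time_s: 32.33
tool_pos: [0.4403, -0.1823, 0.239]
tool_rot: [179.8, -0.1, 43.3]
force: [0.7, 0.5, -0.5]
grip_width: 0.067
grasp_force: 0.0
time_s: 33.2
tool_pos: [0.3788, -0.4198, 0.238]
tool_rot: [179.9, -0.0, 77.1]
force: [0.4, 0.6, 0.7]
grip_width: 0.076
grasp_force: 0.0
[ 0.3788 -0.4198  0.238 ] yaw 77.117771587977 scale mm -252.39127333029816 -393.8295428705233 F scale 0.5659181834736291 0.5147941885916787 0.7061351556112129 w 0.07598778749365766 0.0 q7 30.371519895811677 t 33.2
33.25 [ 0.3791 -0.4192  0.2382] [179.9413  -0.0183  77.1947] [ 0.9221  1.2611 -0.6987]
case_thin [([275.7, 96.0], 0.57, array([ 0.3949, -0.3334]))]
[275 102]
140 [[479.0, 1.0], [484.0, 90.0], [439.0, 206.0], [337.0, 255.0]] (array([ 0.554 , -0.4182]), np.float64(53.42581911870773), array([0.0924, 0.1359, 0.13  , 0.3139])) (array([ 0.4946, -0.5205, 14.7424, -0.0154]), np.float64(25.998342487380423))
160 [[334.0, -2.0], [406.0, 58.0], [322.0, 174.0], [383.0, 157.0]] (array([ 0.4831, -0.3565]), np.float64(71.79058616763352), array([0.097 , 0.1501, 0.0689, 0.1728])) (array([ 0.4629, -0.3557, 68.8914,  0.0998]), np.float64(19.877777445553452))
180 [[305.0, 44.0], [303.0, 150.0], [248.0, 150.0], [248.0, 44.0]] (array([ 0.3943, -0.3362]), np.float64(76.59962706933675), array([0.1085, 0.0601, 0.1085, 0.0586])) (array([   0.3944,   -0.3358, -103.276 ,    0.0049]), np.float64(0.8893039065579192))
200 [[305.0, 44.0], [303.0, 150.0], [249.0, 150.0], [247.0, 44.0]] (array([ 0.3946, -0.3362]), np.float64(77.05166103722483), array([0.1085, 0.0587, 0.1085, 0.0589])) (array([ 0.3946, -0.3358, 77.0651,  0.0042]), np.float64(0.9914309522599443))
w2 (array([ 0.3944, -0.3373]), np.float64(76.45005419673284), array([0.1098, 0.0607, 0.1081, 0.0589]))
tri [ 0.3951 -0.3354  0.015 ]
```

```bash
python3 -m creep '0.005 0.028 -0.02 -0.2 0.076;0.005 0.028 -0.04 0 0.076;0.0054 0.027 -0.045 0 0.076;0 0 -0.05 0 0.076;0 0 -0.05 0 0.076;0 0 -0.024 0 0.076;0 0 0 0 0.076';python3 st.py
```

```text
time_s: 34.17
tool_pos: [0.3927, -0.3352, 0.0076]
tool_rot: [-179.8, -0.1, 77.0]
force: [-0.1, -0.4, -0.5]
grip_width: 0.0762
grasp_force: 0.0
[ 0.3927 -0.3352  0.0076] yaw 77.02495277502304 scale mm -219.66638393822575 -314.6056792171301 F scale -0.18037702827718488 -0.3804222338059052 -0.46981907385577826 w 0.07620800051123083 0.0 q7 19.018215374633737 t 34.175
```

```bash
python3 -m creep '0.0015 -0.001 -0.001 0 0.055;0 0 0 0 0.055;0 0 0 0 0.055;0 0 0 0 0.055' 20;python3 st.py; python3 -m creep '0 0 0.03 0 0.055;0 0 0.05 0 0.055;0 0 0.06 0 0.055;0 0 0.03 0 0.055;0 0 0 0 0.055';  python3 st.py
```

```text
time_s: 34.67
tool_pos: [0.3959, -0.3391, 0.0096]
tool_rot: [179.9, 0.1, 76.9]
force: [0.1, 1.8, 6.6]
grip_width: 0.0614
grasp_force: 20.0
[ 0.3959 -0.3391  0.0096] yaw 76.91483078356212 scale mm -217.45472755982885 -319.1747375655411 F scale 0.4648638518015118 1.6910434893850856 6.639702309180608 w 0.06139926413758193 20.00461757183075 q7 18.939460089574396 t 34.675
time_s: 35.3
tool_pos: [0.3962, -0.3396, 0.181]
tool_rot: [179.7, 0.2, 76.9]
force: [0.0, 0.2, -1.2]
grip_width: 0.061
grasp_force: 20.0
[ 0.3962 -0.3396  0.181 ] yaw 76.89698265565909 scale mm -217.2114587857527 -319.70440387807844 F scale 0.0830689150356918 0.15996110388079854 -1.204342069956988 w 0.06103327919636344 19.9995294213295 q7 22.99817596768338 t 35.3
```

```bash
python3 -m creep '0.022 0.0495 0 -8 0.055;0.022 0.0495 0 -8 0.055;0.022 0.0495 0 -8 0.055;0.022 0.0495 0 -8 0.055;0.022 0.0495 0 -8 0.055;0.022 0.0495 0 -8 0.055;0.022 0.0495 0 -8 0.055;0.022 0.0495 0 -7.8 0.055'; python3 -m creep '0 0 -0.03 0 0.055;0 0 -0.02 0 0.055;0 0 0 0 0.055;0 0 0 0 0.055';python3 st.py
```

```text
time_s: 36.3
tool_pos: [0.5704, 0.0588, 0.1762]
tool_rot: [-180.0, 0.1, 12.8]
force: [0.5, 0.0, 0.4]
grip_width: 0.0612
grasp_force: 20.0
time_s: 36.8
tool_pos: [0.5711, 0.0566, 0.1284]
tool_rot: [180.0, -0.0, 13.0]
force: [-0.4, 0.2, -0.7]
grip_width: 0.0617
grasp_force: 20.0
[0.5711 0.0566 0.1284] yaw 13.019129094980556 scale mm 42.84034605421623 26.62536079422678 F scale -0.30684379797213457 0.2653219153391646 -0.7348111170717375 w 0.06165801468602513 19.999516010284424 q7 -93.67203515086766 t 36.8
```

```bash
python3 -m creep '0.001 0 -0.03 0 0.055;0 0 -0.01 0 0.055;0 0 0 0 0.055';python3 st.py; python3 -m creep '0 0 -0.003 0 0.055;0 0 0 0 0.055' 8;python3 st.py;python3 -m creep '0 0 -0.002 0 0.055;0 0 0 0 0.055';python3 st.py
```

```text
time_s: 37.17
tool_pos: [0.5717, 0.0572, 0.0882]
tool_rot: [180.0, 0.0, 13.1]
force: [0.5, 0.5, 0.3]
grip_width: 0.0614
grasp_force: 20.0
[0.5717 0.0572 0.0882] yaw 13.084997345759932 scale mm 43.59336174455532 27.0755542500588 F scale 0.5664727779285984 0.3511068334381178 0.25221139327293884 w 0.061385940223852124 19.99963939189911 q7 -95.05463901823747 t 37.175
time_s: 37.42
tool_pos: [0.5723, 0.0576, 0.0857]
tool_rot: [180.0, -0.1, 13.1]
force: [0.3, -0.5, -0.2]
grip_width: 0.0622
grasp_force: 8.0
[0.5723 0.0576 0.0857] yaw 13.113049799265129 scale mm 44.217425488108645 27.33871612758526 F scale 0.16950054964344236 -0.5577562566315009 -0.19775854683738614 w 0.0622352606806972 7.999580204486847 q7 -95.1730318945944 t 37.425
time_s: 37.67
tool_pos: [0.5725, 0.0577, 0.0845]
tool_rot: [180.0, -0.1, 13.1]
force: [-1.9, -0.3, 4.7]
grip_width: 0.0619
grasp_force: 8.0
[0.5725 0.0577 0.0845] yaw 13.118167219202597 scale mm 44.471139842902836 27.343102097608078 F scale -1.895272674984902 0.1161717315001693 4.671591414751351 w 0.06185164554211314 8.002455532550812 q7 -95.25198998167569 t 37.675
```

```bash
python3 -m creep '0 0 0 0 0.064;0 0 0 0 0.068;0 0 0 0 0.068;0 0 0.03 0 0.068;0.002 -0.0067 0.04 10 0.070;0.002 -0.0067 0.03 10 0.070;0.002 -0.0067 0 10 0.070;0.002 -0.0067 0 10 0.07' ; python3 -m creep '0.002 -0.0067 0 10 0.070;0.002 -0.0067 0 10 0.070;0.002 -0.0067 0 10 0.070;0.0015 -0.0067 0 10 0.07;0 0 0 10 0.07;0 0 0 0 0.07;0 0 0 0 0.07'; python3 st.py; python3 look.py w9 case_thin; python3 - <<'E'
from fit import *
im,cal=load('w9')
c,s=np.cos(np.radians(13.09)),np.sin(np.radians(13.09))
seed=proj(cal,(.5754,.0577,.088)).astype(int);print(seed)
for thr in (190,200,210,220):
    try:
        q=expand(quad(im,seed,thr));f=fixed((cal,q),None,.088);m=f[0]-[.5354,.021];print(thr,f[1:],'scale',c*m[0]+s*m[1],c*m[1]-s*m[0])
    except Exception as e: print(thr,e)
E
```

```text
time_s: 38.67
tool_pos: [0.5801, 0.0306, 0.1835]
tool_rot: [180.0, -0.0, 53.4]
force: [0.3, -0.5, 0.6]
grip_width: 0.0701
grasp_force: 0.0
time_s: 39.55
tool_pos: [0.5873, 0.0041, 0.183]
tool_rot: [180.0, -0.0, 103.0]
force: [-0.8, 1.1, -0.3]
grip_width: 0.0701
grasp_force: 0.0
[0.5873 0.0041 0.183 ] yaw 102.95947457628944 scale mm 46.75485442792884 -28.21484201053153 F scale -0.5757193000841423 1.2261982827886346 -0.26832189403897017 w 0.07008165600909542 0.0 q7 -0.8881279653040131 t 39.55
39.6 [0.5874 0.0041 0.1831] [179.9934   0.0041 102.9932] [0.445  0.4484 0.4158]
case_thin [([277.6, 130.7], 0.84, array([0.5741, 0.0552]))]
[279 132]
190 (np.float64(13.03981910400094), array([0.1009, 0.0819, 0.1067, 0.0822])) scale 0.05009103268989813 0.0396946025226953
200 (np.float64(13.038573948668898), array([0.0819, 0.1066, 0.0823, 0.1007])) scale 0.04990771588190576 0.03969412929771707
210 (np.float64(12.933013794750138), array([0.0819, 0.1064, 0.0818, 0.1009])) scale 0.049888966183715334 0.03978867764365615
220 (np.float64(27.580721706842517), array([0.0816, 0.0628, 0.0549, 0.1197])) scale 0.058063138713770605 0.02905179191444769
```

```bash
python3 -m creep '0 0 -0.06 0 0.07;0 0 -0.043 0 0.07;-0.0018 0.0078 0 0 0.07;-0.0018 0.0078 0 0 0.07;-0.0014 0.0058 0 0 0.07;-0.0014 0.0058 0 0 0.07;0 0 0 0 0.07';  python3 st.py;python3 -m creep '-0.0014 0.0058 0 0 0.07;-0.0007 0.0029 0 0 0.07;-0.0005 0.002 0 0 0.07;-0.0005 0.002 0 0 0.07;0 0 0 0 0.07';  python3 st.py
```

```text
time_s: 40.52
tool_pos: [0.5813, 0.032, 0.081]
tool_rot: [179.9, 0.0, 103.2]
force: [0.4, -0.0, 0.3]
grip_width: 0.0701
grasp_force: 0.0
[0.5813 0.032  0.081 ] yaw 103.1653750928081 scale mm 47.220731941315236 0.3256831749396654 F scale 0.35589885334551463 -0.13209035004382874 0.28690136595664606 w 0.07013019566987441 0.0 q7 -7.114211480456121 t 40.525
time_s: 41.15
tool_pos: [0.5782, 0.0421, 0.0801]
tool_rot: [-180.0, 0.1, 103.0]
force: [1.1, -6.0, 1.5]
grip_width: 0.0699
grasp_force: 2.6
[0.5782 0.0421 0.0801] yaw 103.03949362283203 scale mm 46.450491589052504 10.823822805342868 F scale -0.2333777528746397 -6.061158852520167 1.5347726901410816 w 0.06989969364036112 2.577245905995369 q7 -8.38678178629654 t 41.15
```

```bash
python3 -m creep '0.0018 -0.0078 0 0 0.07;0 0 0.05 0 0.07;-0.013 0.006 0 -10 0.015;-0.013 0.006 0 -10 0.015;-0.013 0.006 0 -10 0.015;-0.013 0.006 0 -10 0.015;-0.013 0.001 0 -10 0.015;-0.012 0.0 0 -10 0.015';python3 -m creep '-0.007 0 0 -10 0.015;0 0 0 -10 0.015;0 0 0 -10 0.015;0 0 0 0 0.015;0 0 0 0 0.015';python3 st.py
```

```text
time_s: 42.15
tool_pos: [0.5019, 0.0624, 0.1298]
tool_rot: [-179.9, -0.0, 42.9]
force: [0.4, 0.9, 0.2]
grip_width: 0.0189
grasp_force: 0.0
time_s: 42.78
tool_pos: [0.4955, 0.0616, 0.1299]
tool_rot: [-180.0, 0.0, 13.3]
force: [0.3, 0.0, -0.3]
grip_width: 0.0152
grasp_force: 0.0
[0.4955 0.0616 0.1299] yaw 13.312688152335852 scale mm -29.6589311940281 48.61397065834652 F scale 0.24876626563366386 -0.04079747938042111 -0.27428912475622064 w 0.015242058618986757 0.0 q7 -90.72745113594448 t 42.775
```

```bash
python3 -m creep '0 0 -0.049 0 0.015;0.0039 0.0009 0 0 0.015;0.0039 0.0009 0 0 0.015;0.0039 0.0009 0 0 0.015;0.0029 0.0007 0 0 0.015;0.002 0.0005 0 0 0.015;0 0 0 0 0.015';python3 st.py;python3 -m creep '0.002 0.0005 0 0 0.015;0 0 0 0 0.015';python3 st.py;python3 -m creep '0.0015 0.0004 0 0 0.015;0 0 0 0 0.015';python3 st.py
```

```text
time_s: 43.65
tool_pos: [0.5127, 0.0651, 0.0813]
tool_rot: [180.0, -0.0, 13.1]
force: [-0.8, -0.2, 0.8]
grip_width: 0.015
grasp_force: 0.0
[0.5127 0.0651 0.0813] yaw 13.120619657440018 scale mm -12.164173638807949 48.12897202201382 F scale -0.8413721352162353 -0.056753938126068465 0.7586596999935319 w 0.01499396892227564 0.0 q7 -94.80302976268617 t 43.65
time_s: 43.9
tool_pos: [0.513, 0.0652, 0.0808]
tool_rot: [180.0, 0.2, 13.1]
force: [-5.3, -1.4, 4.2]
grip_width: 0.0154
grasp_force: 2.7
[0.513  0.0652 0.0808] yaw 13.112841798069956 scale mm -11.806910194718313 48.13187296430144 F scale -5.5000451198786795 -0.1763815904781607 4.184903899420235 w 0.015369850183528948 2.708737403154373 q7 -94.96624452630367 t 43.9
time_s: 44.15
tool_pos: [0.5131, 0.0652, 0.0807]
tool_rot: [180.0, 0.4, 13.1]
force: [-8.7, -1.5, 8.2]
grip_width: 0.0152
grasp_force: 4.7
[0.5131 0.0652 0.0807] yaw 13.10552861001512 scale mm -11.740135988160493 48.11419514244024 F scale -8.799421466323079 0.4894065246873147 8.152425809000736 w 0.015179783193633615 4.675112217664719 q7 -95.08647878319044 t 44.15
```

```bash
python3 -m creep '-0.0078 -0.0018 0 0 0.015;-0.01 -0.0025 0.05 0 0.015;-0.01 -0.0025 0.06 0 0;-0.01 0 0.03 0 0;0 0 0 0 0;0 0 0 0 0;0 0 0 0 0'; python3 look.py wa case_thin case_thick key_print_top; python3 - <<'E'
from fit import *
im,cal=load('wa')
c,s=np.cos(np.radians(13.09)),np.sin(np.radians(13.09))
W=lambda x,y,z:(.5354+(c*x-s*y)/1e3,.021+(s*x+c*y)/1e3,z/1e3)
seed=proj(cal,W(54,53,88)).astype(int);print(seed)
print('pred',[proj(cal,W(x,y,88)).round(0).tolist() for x,y in ((109,84),(109,22),(-1,22),(-1,84))])
for thr in (140,170,190,210,225):
    try:
        q=expand(quad(im,seed,thr));f=fixed((cal,q),None,.088);m=f[0]-[.5354,.021];print(thr,q.round(0).tolist(),f[1:],'scale',c*m[0]+s*m[1],c*m[1]-s*m[0])
    except Exception as e: print(thr,e)
for x,y in ((-102,52),(-102,-48)): 
    P=proj(cal,W(x,y,50));print('key',P.round(1))
E
```

```text
time_s: 45.02
tool_pos: [0.4774, 0.059, 0.2196]
tool_rot: [-179.9, 0.1, 13.1]
force: [-0.1, -0.5, -0.1]
grip_width: 0.0003
grasp_force: 0.0
45.075 [0.4775 0.0591 0.2197] [-179.9387    0.1206   13.1218] [ 0.6839  1.0449 -0.2183]
case_thin [([279.7, 68.8], 0.68, array([0.5873, 0.0844]))]
case_thick []
key_print_top [([379.3, 243.0], 0.58, array([ 0.4444, -0.0509]))]
[276  69]
pred [[236.0, -4.0], [317.0, -4.0], [314.0, 139.0], [238.0, 139.0]]
140 [[227.0, -2.0], [430.0, 13.0], [416.0, 193.0], [241.0, 193.0]] (np.float64(101.52082390935225), array([0.1581, 0.1441, 0.1499, 0.1529])) scale 0.028896784977912482 0.00983526487789833
170 [[314.0, -1.0], [312.0, 138.0], [240.0, 138.0], [237.0, -1.0]] (np.float64(13.252714867622892), array([0.106 , 0.059 , 0.1061, 0.059 ])) scale 0.053367984300177335 0.05321142879663278
190 [[314.0, -1.0], [312.0, 138.0], [240.0, 138.0], [237.0, -1.0]] (np.float64(13.260398803019799), array([0.106 , 0.0588, 0.106 , 0.0583])) scale 0.05336555082687762 0.05327448671046886
210 [[314.0, -1.0], [311.0, 137.0], [240.0, 138.0], [238.0, -1.0]] (np.float64(12.941467258566421), array([0.1051, 0.058 , 0.1063, 0.0583])) scale 0.05355004844364213 0.05329268365609781
225 [[560.0, -1.0], [560.0, 420.0], [-1.0, 420.0], [-1.0, -1.0]] (np.float64(103.12847902487798), array([0.4451, 0.6563, 0.4447, 0.4624])) scale -0.09837159718250892 0.049997603273244165
key [277.6 240.4]
key [378.1 240.2]
```

The thin case lies in the corner, square (13.2° against the scale's 13.1°) and at the predicted edges. Now press print.

```bash
python3 -m creep '-0.0102 -0.036 -0.01 0 0;-0.0102 -0.036 -0.02 0 0;-0.0101 -0.036 -0.02 0 0;0 0 -0.05 0 0;0 0 -0.03 0 0;0 0 0 0 0;0 0 0 0 0';python3 st.py
```

```text
time_s: 46.1
tool_pos: [0.4484, -0.0488, 0.0921]
tool_rot: [180.0, -0.1, 13.1]
force: [-0.0, -0.7, 0.2]
grip_width: 0.0008
grasp_force: 0.0
[ 0.4484 -0.0488  0.0921] yaw 13.133807836302987 scale mm -100.5067762937987 -48.25210244941468 F scale -0.17306169568005653 -0.6620131749575024 0.16441605417272653 w 0.0008159216593324075 0.0 q7 -74.94781978854641 t 46.1
```

```bash
python3 -m creep '-0.001 0 -0.03 0 0;0 0 -0.01 0 0;0 0 -0.0065 0 0;0 0 -0.002 0 0;0 0 0 0 0;0 0 0 0 0';python3 st.py
```

```text
time_s: 46.85
tool_pos: [0.4468, -0.0489, 0.0443]
tool_rot: [179.9, 0.0, 13.1]
force: [-5.2, 0.2, 10.6]
grip_width: 0.0003
grasp_force: 5.3
[ 0.4468 -0.0489  0.0443] yaw 13.113276170952512 scale mm -102.12001507598411 -48.05798508821906 F scale -4.986144343300524 1.3597997463544136 10.595970507706847 w 0.00031961909621853655 5.310127224074677 q7 -77.7448601929228 t 46.85
```

The print key is at the bottom of its travel (10.6 N). Raise the tool and hand in.

```bash
python3 -m creep '0 0 0.04 0 0;0 0 0.05 0 0;0 0 0.03 0 0;0 0 0 0 0;0 0 0 0 0'; python3 -c "
from cell import ticket;print(ticket.sign_off())"
```

```text
time_s: 47.48
tool_pos: [0.4462, -0.0489, 0.1623]
tool_rot: [180.0, 0.0, 13.1]
force: [0.2, 0.8, -1.0]
grip_width: 0.0004
grasp_force: 0.0
the job is handed in; nothing more can be done
None
```

I zeroed the scale, piled the three cases in the corner (thick, middle, thin), pressed each flush against both stops, pressed print and handed in at 47.5 s; sign-off gave no verdict, and the middle case tilted an estimated 15° on the far stop before I levelled it.

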